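# Load the drives into the storage bay's pull-out tray with the lifter

## Robot

A 6-joint arm with a two-finger parallel gripper is mounted at the origin on the work surface. World frame = base frame: x ahead of the robot, y to its left, z up, the work surface at z = 0. Lengths are in m, angles in rad, forces in N, time in s.
With the tool pointing down it reaches from about 0.35 to 0.725 m from the base axis. Payload 6 kg.
Tool frame: the origin (TCP) lies on the mounting face of the last link; the fingertips stand 173 mm ahead of it and the grasp point (between the pads) lies 155 mm ahead of it (hold_point_z is the distance from the TCP to the grasp point, in m); z points along the fingers, y is the line along which they close (so a half turn about z gives the same grasp; the last joint's range is limited). The gripper opens to 85 mm and grips with 20 to 120 N. Pads are 22 mm wide; open, the fingers measure 114 mm over their backs; the gripper's body (76 mm by 85 mm) begins 54 mm behind the grasp point. The pads swing forward as they close: fully open they stand 13 mm farther back than shut.
Start: joints at [1.631, 0.04, 0.085, 0, -1.615, -0.334], TCP at [0.162, 0.578, 0.405] pointing down, gripper open.
Joint ranges: [-2.56, 2.56], [-1.29, 2.01], [-1.08, 1.49], [-3.29, 1.98], [-2.81, -0.18], [-2.99, 2.99]. Speed limits (rad/s): [2.57, 2.57, 3.01, 3.14, 3.14, 3.14].

## Interface

Orientations are given as a rotation vector (axis times angle).
In Python, from rig import * gives the robot as it stands. The module is installed in compiled form; this text tells all that it offers.
- The arm moves only by the tool send_rows, never from a script. Its argument "rows" is text: rows parted by semicolons, each of 7 numbers parted by spaces: the shift along the world's x, y, z in mm, then the turn, a rotation vector about the world's x, y, z in rad, then the closure, from -1 (fully open) to 1 (shut). A call has 1 to 5 rows; each row is the pose to reach, as a shift and turn from the pose commanded when the call began; what a row does not reach only later rows make up. A row lasts 1/10 s, in which the tool goes at most 50 mm and 8.59 degrees, less where a joint would pass 70% of its speed; a pose out of reach is approached as far as the arm can. A call with a gripper value outside its range is refused whole. The fingers move at their own pace and stop on an object; the grip force is fixed at half the most. Time passes only in rows, so rows that repeat a pose let the fingers close. It gives the time, the measured TCP pose, the force, the opening and the grip force at its end, in the units of the state.
- get_state(): the state, without advancing time (a new reading comes with each control period).
- capture(name): name is "side" or "top" or "wrist"; returns a dict with "frame" (420x560x3 uint8, blue, green, red), "range_z" (420x560 float32, m along the optical axis (not along the pixel's ray), 0 where there is no reading), "fx", "fy", "cx", "cy" (pixels), "camera_from_world" (4x4, takes a point from world to camera coordinates). Camera axes: x right, y down, z forward; pixel columns grow to the right and rows downward; lengths in m; the calibration is good to about 2 mm. A picture is of the moment at which its call begins.
- job_done(): hands the job in; it is judged then, once.
The state is a dict: "time_s": time; "joint_positions": joint angles; "qd": joint speeds; "joint_efforts": joint torques, N m; "ee_pos": TCP position; "ee_rot": TCP orientation; "wrist_force": force on the tool from outside, world axes, zero at the start; "ft_torque": the same for the moment, N m; "finger_gap": finger opening in m; "grip_force": force on a finger pad.
Only numpy, scipy, OpenCV 4.12 (cv2) and the standard library are available. Lean on these libraries where they do the work, as an engineer would, in place of code of your own. Each camera call takes 0.05 s, during which the arm holds its last target. There are 200 camera calls.

## Task

Turn the yellow clamp knob to free the storage bay's tray, pull the tray fully out, and use the lifter (the spatula) to slide under each drive on the pad and set it down in the tray lane of its own colour, lying flat between the dividers and not sticking out over the tray's open front edge. When all the drives there are loaded, push the tray fully home, turn the knob back fully to lock it, and leave the lifter standing on its mat, blade pointing the way it did at the start. Touch the drives only with the lifter, never with the gripper, and leave the other things on the bench where they are.

Things in the scene. Friction and masses are not known exactly. Their poses are not given: they have to be found in the camera images.
- lifter: The lifter, a spatula, 0.35 kg (balances about x -7 mm), standing level on its blade and a heavy foot at the handle's rear. x from handle to blade tip, z up; origin below the handle's middle, at blade underside. Handle: red bar, x -55 to 55 mm, 18 wide, 44 to 66 high; foot under it at x -53 to -41. Neck slopes from its front end (x 50) down to x 85. Blade x 83 to 170 mm, 44 wide, 2.5 thick.
- lifter_tip (a point): Middle of the tip edge of the lifter's blade, on its underside, 170 mm ahead of the lifter's origin.
- drive_blue: Flat blue drive: aluminium slab with blue label, 104 mm long (x), 76 wide (y), 23 high in all, 0.10-0.17 kg; may be absent. Stands on two skids along its long sides, 9 mm high and 9 wide, so under it runs a tunnel along x, open at both ends, 58 mm wide, 9 mm high. Origin: centre, at the underside of the skids; z up.
- drive_orange: Flat orange drive: aluminium slab with orange label, 104 mm long (x), 76 wide (y), 23 high in all, 0.10-0.17 kg; may be absent. Stands on two skids along its long sides, 9 mm high and 9 wide, so under it runs a tunnel along x, open at both ends, 58 mm wide, 9 mm high. Origin: centre, at the underside of the skids; z up.
- drive_green: Flat green drive: aluminium slab with green label, 104 mm long (x), 76 wide (y), 23 high in all, 0.10-0.17 kg; may be absent. Stands on two skids along its long sides, 9 mm high and 9 wide, so under it runs a tunnel along x, open at both ends, 58 mm wide, 9 mm high. Origin: centre, at the underside of the skids; z up.
- lane_blue (a point): Where a drive's origin belongs in the tray lane with the blue floor (left lane seen from the robot), on the lane floor, 10 mm above the bench; moves with the tray. x points into the bay, y across. Lane 92 mm wide between dividers 10 mm high; rear wall 64 mm beyond the point, open front edge (no lip) 72 mm before it.
- lane_orange (a point): Where a drive's origin belongs in the tray lane with the orange floor (middle lane seen from the robot), on the lane floor, 10 mm above the bench; moves with the tray. x points into the bay, y across. Lane 92 mm wide between dividers 10 mm high; rear wall 64 mm beyond the point, open front edge (no lip) 72 mm before it.
- lane_green (a point): Where a drive's origin belongs in the tray lane with the green floor (right lane seen from the robot), on the lane floor, 10 mm above the bench; moves with the tray. x points into the bay, y across. Lane 92 mm wide between dividers 10 mm high; rear wall 64 mm beyond the point, open front edge (no lip) 72 mm before it.
- tray (a joint): How far the bay's tray is pulled out, m: 0 fully home under the wire roof (80 mm above the bench), 0.11 fully out towards the robot. Runs level and stiffly (about 2 N), stays where it is left. Cannot leave home while the clamp is locked.
- tray_pull (a point): Grip point on the tray's pull, an upright red post on the tray's front left corner, 14 mm thick along the sliding direction, 32 mm wide across it, from 14 to 66 mm above the bench; the point is on its middle line, 50 mm above the bench. x points into the bay: home is +x, out is -x.
- clamp (a joint): Angle of the tray's clamp knob, rad: 0 locked (a steel tab points at the tray's lug and bars it), growing clockwise seen from above to 1.57, fully free; above about 1.2 the tray can move. Turns lightly (0.06 N m), stays where it is left. Turned back with the tray more than 5 mm from home, the tab meets the lug or bars the tray's way in.
- clamp_grip (a point): Grip point of the yellow clamp knob right of the tray, on its vertical axis, 55 mm above the bench. The knob is an upright bar 14 mm thick (this point's x), 56 mm long (its y), from 40 to 68 mm high; the point turns with it. Locked, the bar lies across the sliding direction; free, along it.
- mat_home (a point): Point on the lifter's mat (black with green border, 280 x 85 mm, flush with the bench) where the lifter's origin belongs; x, along the mat, is the way the blade should point. The mat's middle lies 60 mm ahead along x.
- adapter: Bystander: black power brick, 50 x 95 x 32 mm, origin under its middle.
- hub: Bystander: black port hub, 50 x 120 x 22 mm, origin under its middle.
- driver: Bystander: screwdriver lying down.
- mug: Bystander: white mug, 80 mm wide, 90 mm high.
- screws: Bystander: jar of screws, 60 mm wide, 70 mm high.
- plant: Bystander: small potted plant, 90 mm wide pot, 150 mm high.

How it is judged:
On the way, in this order (a step that is already met when the one before it is completed fails the run):
1. the clamp knob is freed while the tray is still home (value of joint clamp above 1.2 rad and value of joint tray below 0.015 m), for 0.1 s.
2. the tray is pulled fully out (value of joint tray above 0.1 m), for 0.2 s.
3. with the tray out, every drive rests in the lane of its colour, clear of the lifter (value of joint tray above 0.09 m and x of drive_blue in the frame of lane_blue between -0.02 and 0.015 m and y of drive_blue in the frame of lane_blue between -0.014 and 0.014 m and z of drive_blue in the frame of lane_blue between -0.004 and 0.004 m and angle between the x axis of drive_blue and the x axis of lane_blue, either way round below 0.2 rad and angle between each of drive_blue, drive_orange, drive_green's own z axis and vertical below 0.1 rad and linear speed of each of drive_blue, drive_orange, drive_green below 0.02 m/s and contact force between each of drive_blue, drive_orange, drive_green and lifter below 0.05 N and x of drive_orange in the frame of lane_orange between -0.02 and 0.015 m and y of drive_orange in the frame of lane_orange between -0.014 and 0.014 m and z of drive_orange in the frame of lane_orange between -0.004 and 0.004 m and angle between the x axis of drive_orange and the x axis of lane_orange, either way round below 0.2 rad and x of drive_green in the frame of lane_green between -0.02 and 0.015 m and y of drive_green in the frame of lane_green between -0.014 and 0.014 m and z of drive_green in the frame of lane_green between -0.004 and 0.004 m and angle between the x axis of drive_green and the x axis of lane_green, either way round below 0.2 rad), for 0.2 s.
4. the tray is pushed fully home (value of joint tray below 0.006 m), for 0.2 s.
5. the clamp knob is locked (value of joint tray below 0.006 m and value of joint clamp below 0.2 rad), for 0.2 s.
At the end, for the whole second after the job is handed in: each drive rests flat in its own colour's lane (within 14 mm across; 20 mm short to 15 mm beyond its middle along; 0.2 rad), the tray is home within 6 mm, the clamp within 0.2 rad of locked, the lifter stands level on its mat within 40 mm and 0.35 rad of its place (all of step 5 and x of drive_blue in the frame of lane_blue between -0.02 and 0.015 m and y of drive_blue in the frame of lane_blue between -0.014 and 0.014 m and z of drive_blue in the frame of lane_blue between -0.004 and 0.004 m and angle between the x axis of drive_blue and the x axis of lane_blue, either way round below 0.2 rad and angle between each of drive_blue, drive_orange, drive_green's own z axis and vertical below 0.1 rad and linear speed of each of drive_blue, drive_orange, drive_green, lifter below 0.02 m/s and contact force between each of drive_blue, drive_orange, drive_green and lifter below 0.05 N and x of drive_orange in the frame of lane_orange between -0.02 and 0.015 m and y of drive_orange in the frame of lane_orange between -0.014 and 0.014 m and z of drive_orange in the frame of lane_orange between -0.004 and 0.004 m and angle between the x axis of drive_orange and the x axis of lane_orange, either way round below 0.2 rad and x of drive_green in the frame of lane_green between -0.02 and 0.015 m and y of drive_green in the frame of lane_green between -0.014 and 0.014 m and z of drive_green in the frame of lane_green between -0.004 and 0.004 m and angle between the x axis of drive_green and the x axis of lane_green, either way round below 0.2 rad and horizontal distance between lifter and mat_home below 0.04 m and height (world z) of lifter between -0.003 and 0.004 m and angle between the x axis of lifter and the x axis of mat_home, either way round below 0.35 rad and x of lifter_tip in the frame of mat_home above 0.1 m and angle between lifter's own z axis and vertical below 0.08 rad); the robot touches nothing.
It fails at once if a drive is touched by the gripper or the arm (contact force between any of the fingers, the arm and drive_blue above 1 N or contact force between any of the fingers, the arm and drive_orange above 1 N or contact force between any of the fingers, the arm and drive_green above 1 N).
It fails at once if another thing on the bench is moved more than 3 cm (distance of any of adapter, hub, driver, mug, screws, plant from where it was at the start of the episode above 0.03 m).
Of drive_blue, drive_orange, drive_green only 2 to 3 are there at a start; the rules pass over those that are not, and their reading is None.
At some moment in a run one of drive_blue, drive_orange, drive_green may be knocked a few centimetres aside while the robot is not near it.
It also fails if it takes over 210 s, if anything falls off the work surface, if the arm or the gripper's body presses on something with over 40 N, if the wrist force passes 120 N, or if a joint passes its speed limit or range.

## Working session

There is one attempt and no reset: what is moved stays moved. The work goes in short steps, Python scripts to look and compute and a tool call to move; the robot and the scene stay as the last step left them, time stands still between calls to the robot, and variables do not carry over. Pictures are saved under pics/ and viewed, at most 14 in all, crops included, and the job is handed in when it is done.

Besides the shell and the picture viewer there is one more tool, called after ">>>" by a JSON object that holds its "name" and its "arguments", one argument or row to a line. send_rows: Moves the arm, as the interface text tells. Its arguments: {"type":"object","properties":{"rows":{"type":"string"}},"required":["rows"]}

```bash
mkdir -p pics; cat > h.py <<'E'
from rig import *
import numpy as np, cv2
def cap(n,save=None):
    c=capture(n)
    if save: cv2.imwrite('pics/'+save+'.png',c['frame'])
    return c
def cloud(c):
    z=c['range_z'];v,u=np.indices(z.shape)
    P=np.stack([(u-c['cx'])/c['fx']*z,(v-c['cy'])/c['fy']*z,z],-1)
    T=np.linalg.inv(c['camera_from_world'])
    W=P@T[:3,:3].T+T[:3,3]; W[z==0]=np.nan
    return W
def ray(c,u,v,h):
    T=np.linalg.inv(c['camera_from_world']);d=T[:3,:3]@np.array([(u-c['cx'])/c['fx'],(v-c['cy'])/c['fy'],1]);o=T[:3,3]
    return o+d*(h-o[2])/d[2]
E
python3 - <<'E'
from h import *
for n in ('top','side','wrist'):
    c=cap(n,n+'0'); print(n,np.linalg.inv(c['camera_from_world']).round(3).tolist(),c['fx'])
s=get_state();print(s['ee_pos'],s['ee_rot'],s['time_s'])
E
```

```text
top [[-0.015, -0.997, 0.078, 0.448], [-1.0, 0.015, 0.001, 0.0], [-0.002, -0.078, -0.997, 1.348], [0.0, 0.0, 0.0, 1.0]] 394.06331213912716
side [[-0.962, -0.191, 0.194, 0.165], [-0.272, 0.686, -0.675, 1.357], [-0.005, -0.702, -0.712, 1.457], [0.0, 0.0, 0.0, 1.0]] 529.7520803668717
wrist [[-0.269, -0.923, -0.276, 0.233], [-0.963, 0.258, 0.076, 0.557], [0.001, 0.286, -0.958, 0.373], [0.0, 0.0, 0.0, 1.0]] 331.78133856019787
[0.16216958 0.57765951 0.40392008] [ 3.11087019e+00 -4.28550557e-01 -6.61527924e-05] 0.15
```

View pics/top0.png

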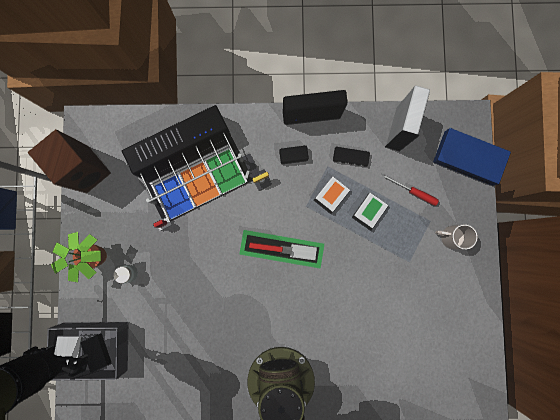

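View pics/side0.png

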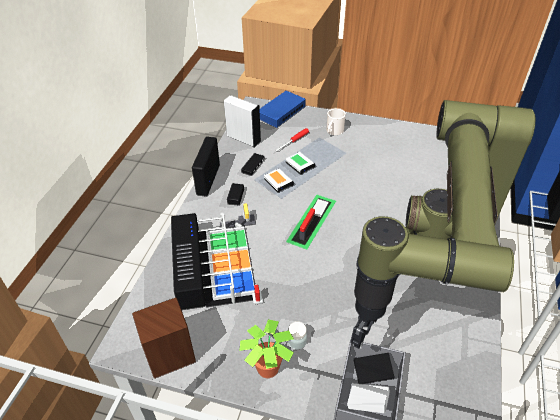

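The top view shows two drives, orange (332,194) and green (371,209), on the grey pad. The lifter is at (283,250) on its mat, blade to the right. The bay is tilted at (190,170), with the red pull at (160,224) and the yellow knob at (261,177). The side view agrees, so I'll measure now.

```bash
cat >> h.py <<'E'
HSV={'red':((0,120,60),(8,255,255)),'yellow':((22,120,80),(34,255,255)),'orange':((9,150,100),(19,255,255)),'green':((50,120,60),(80,255,255)),'blue':((105,120,60),(125,255,255)),'white':((0,0,190),(180,60,255))}
def mask(c,col):
    h=cv2.cvtColor(c['frame'],cv2.COLOR_BGR2HSV);return cv2.inRange(h,*map(np.array,HSV[col]))
def blobs(c,col,amin=15):
    """blobs: centre px, area, median world, rect(world xy) using range"""
    W=cloud(c);n,l,st,ce=cv2.connectedComponentsWithStats(mask(c,col))
    out=[]
    for i in range(1,n):
        if st[i,4]<amin: continue
        p=W[l==i];p=p[~np.isnan(p[:,0])]
        if len(p)<5: continue
        r=cv2.minAreaRect((p[:,:2]*1000).astype(np.float32))
        e=np.linalg.eigh(np.cov(p[:,:2].T))[1][:,1]
        out.append((col,ce[i].round(1).tolist(),int(st[i,4]),np.nanmean(p,0).round(4).tolist(),'zr',np.nanpercentile(p[:,2],[5,95]).round(3).tolist(),'rect',np.round(r[0],0).tolist(),np.round(r[1],0).tolist(),round(r[2],1),'axis',round(float(np.degrees(np.arctan2(e[1],e[0]))),1)))
    return out
E
python3 - <<'E'
from h import *
for n in ('top','side'):
    c=cap(n);print(n)
    for k in ('red','yellow','orange','green','white','blue'):
        for b in blobs(c,k):
            if 0.2<b[3][0]<0.95 and abs(b[3][1])<.75 and b[3][2]<.12: print(*b)
E
```

```text
top
red [195.6, 190.1] 26 [0.6395, 0.2836, 0.0118] zr [0.007, 0.018] rect [644.0, 282.0] [49.0, 21.0] 0.7 axis -168.3
red [423.9, 195.9] 214 [0.6063, -0.4917, 0.0221] zr [0.014, 0.028] rect [608.0, -492.0] [99.0, 26.0] 62.6 axis 61.8
red [157.7, 223.1] 38 [0.5251, 0.3954, 0.0663] zr [0.063, 0.07] rect [525.0, 396.0] [13.0, 30.0] 25.0 axis 115.9
red [265.4, 247.0] 185 [0.4423, 0.0453, 0.0647] zr [0.061, 0.071] rect [442.0, 45.0] [109.0, 18.0] 81.7 axis 81.9
red [93.6, 247.7] 36 [0.4484, 0.5983, 0.076] zr [0.072, 0.08] rect [450.0, 599.0] [15.0, 36.0] 5.0 axis 97.2
red [76.7, 251.5] 19 [0.437, 0.6521, 0.0766] zr [0.074, 0.079] rect [434.0, 653.0] [18.0, 13.0] 42.9 axis 66.9
red [75.5, 256.7] 22 [0.4202, 0.6555, 0.0762] zr [0.072, 0.079] rect [422.0, 654.0] [12.0, 27.0] 14.5 axis 95.0
red [76.8, 261.4] 20 [0.4052, 0.6509, 0.0763] zr [0.074, 0.08] rect [404.0, 650.0] [12.0, 22.0] 20.9 axis 114.7
red [93.2, 263.8] 45 [0.3966, 0.5987, 0.0754] zr [0.072, 0.078] rect [394.0, 599.0] [36.0, 16.0] 89.2 axis 94.2
yellow [259.8, 176.2] 60 [0.6743, 0.0609, 0.0663] zr [0.061, 0.073] rect [679.0, 62
[... 8015 characters left out ...]
 [232.2, 402.3] 45 [0.4876, 0.7491, -0.0004] zr [-0.007, 0.005] rect [486.0, 750.0] [105.0, 8.0] 1.3 axis -179.8
white [249.2, 415.8] 161 [0.5585, 0.4853, -0.7192] zr [-0.761, -0.735] rect [510.0, 606.0] [102.0, 348.0] 19.4 axis 118.3
blue [280.6, 108.1] 941 [0.7355, -0.6358, 0.039] zr [0.01, 0.051] rect [757.0, -603.0] [346.0, 135.0] 67.2 axis 68.5
blue [242.5, 281.5] 369 [0.5934, 0.3431, 0.0104] zr [0.005, 0.016] rect [593.0, 343.0] [66.0, 88.0] 24.5 axis 112.7
blue [222.3, 279.0] 138 [0.6633, 0.3515, 0.0102] zr [0.003, 0.016] rect [658.0, 362.0] [54.0, 72.0] 25.4 axis -158.9
blue [222.7, 289.5] 121 [0.646, 0.3934, 0.0121] zr [0.004, 0.018] rect [640.0, 404.0] [48.0, 69.0] 23.0 axis -165.9
```

>>> {"name": "send_rows", "arguments": {
  "rows": "35 -35 0 0 0 -0.06 -1;70 -70 0 0 0 -0.12 -1;105 -105 0 0 0 -0.18 -1;140 -140 0 0 0 -0.24 -1;175 -175 0 0 0 -0.3 -1"
}}

```text
time_s: 0.75
ee_pos: [0.3381, 0.401, 0.4048]
ee_rot: [-3.012, 0.892, -0.0]
wrist_force: [0.9, 1.1, 0.8]
finger_gap: 0.0853
grip_force: 0.0
```

>>> {"name": "send_rows", "arguments": {
  "rows": "35 -35 0 0 0 -0.06 -1;70 -70 0 0 0 -0.12 -1;105 -105 0 0 0 -0.18 -1;140 -140 0 0 0 -0.24 -1;175 -175 0 0 0 -0.3 -1"
}}

```text
time_s: 1.25
ee_pos: [0.5132, 0.2259, 0.4048]
ee_rot: [-2.845, 1.332, -0.0]
wrist_force: [-0.3, 1.9, 0.8]
finger_gap: 0.0858
grip_force: 0.0
```

>>> {"name": "send_rows", "arguments": {
  "rows": "35 -35 0 0 0 -0.05 -1;70 -70 0 0 0 -0.1 -1;105 -105 0 0 0 -0.15 -1;140 -140 0 0 0 -0.2 -1;155 -165 0 0 0 -0.25 -1"
}}

```text
time_s: 1.75
ee_pos: [0.6692, 0.0601, 0.403]
ee_rot: [2.654, -1.678, -0.002]
wrist_force: [-0.4, -0.0, 0.2]
finger_gap: 0.0856
grip_force: 0.0
```

>>> {"name": "send_rows", "arguments": {
  "rows": "0 0 -20 0 0 0 -1;0 0 -30 0 0 0 -1"
}}

```text
time_s: 1.95
ee_pos: [0.6676, 0.0617, 0.3722]
ee_rot: [2.656, -1.675, -0.004]
wrist_force: [0.3, -0.0, -0.5]
finger_gap: 0.0853
grip_force: 0.0
```

```bash
cat >> h.py <<'E'
from scipy.spatial.transform import Rotation as Ro
def st():
    s=get_state();R=Ro.from_rotvec(s['ee_rot']).as_matrix()
    g=s['ee_pos']+.155*R[:,2]
    print('t',round(s['time_s'],2),'ee',(s['ee_pos']*1000).round(1),'grasp',(g*1000).round(1),'psi',np.degrees(np.arctan2(R[1,0],R[0,0])).round(1),'tilt',np.degrees(np.arccos(-R[2,2])).round(2),'F',s['wrist_force'].round(1),'gap',round(float(s['finger_gap'])*1000,1),'gf',round(float(s['grip_force']),1),'q6',round(float(s['joint_positions'][5]),2))
    return g,R
def show(c,cols,bx=None,amin=40):
    for k in cols:
        for b in blobs(c,k,amin):
            x,y,z=b[3]
            if bx is None or (bx[0]<x<bx[1] and bx[2]<y<bx[3] and z<.12): print(b[0],b[1],b[2],b[3],*b[5:10][:1],*b[7:])
E
python3 - <<'E'
from h import *
st();c=cap('wrist','w1');show(c,('yellow','red','orange','green'),(.4,.8,-.1,.5),80)
E
```

```text
t 1.95 ee [667.6  61.7 372.2] grasp [667.1  61.7 217.2] psi -64.5 tilt 0.17 F [ 0.3 -0.  -0.5] gap 85.3 gf 0.0 q6 0.06
yellow [271.6, 185.5] 1037 [0.6757, 0.055, 0.0671] [0.065, 0.069] [674.0, 57.0] [15.0, 56.0] 26.1 axis 115.2
red [499.3, 271.4] 3371 [0.4479, 0.0393, 0.0617] [0.05, 0.067] [484.0, 26.0] [108.0, 256.0] 67.4 axis 82.2
orange [220.5, 337.5] 4281 [0.6469, 0.2593, 0.0112] [0.01, 0.012] [675.0, 187.0] [94.0, 250.0] 21.4 axis 45.7
orange [170.7, 333.9] 113 [0.7016, 0.2764, 0.0148] [0.01, 0.012] [703.0, 190.0] [11.0, 201.0] 1.6 axis 90.4
orange [171.8, 353.5] 180 [0.6913, 0.2933, 0.0234] [0.01, 0.081] [700.0, 189.0] [26.0, 267.0] 3.9 axis 91.9
green [483.0, 185.1] 3004 [0.4699, -0.0244, 0.0007] [-0.0, 0.002] [471.0, -19.0] [234.0, 17.0] 79.5 axis 79.7
green [483.5, 261.6] 444 [0.4198, 0.0457, 0.0047] [-0.0, 0.046] [432.0, 40.0] [97.0, 40.0] 82.3 axis 81.4
green [148.5, 235.2] 287 [0.7664, 0.1729, 0.0108] [0.01, 0.012] [765.0, 171.0] [27.0, 17.0] 26.4 axis -172.3
green [216.8, 261.4] 5723 [0.6885, 0.1701, 0.0112] [0.01, 0.012] [701.0, 146.0] [89.0, 145.0] 26.2 axis -172.8
green [151.9, 258.6] 534 [0.7536, 0.1961, 0.0128] [0.01, 0.012] [734.0, 147.0] [150.0, 30.0] 66.0 axis 74.3
green [444.2, 305.1] 89 [0.4386, 0.1062, 0.0177] [-0.0, 0.174] [522.0, 71.0] [8.0, 226.0] 67.0 axis 157.0
```

View pics/w1.png

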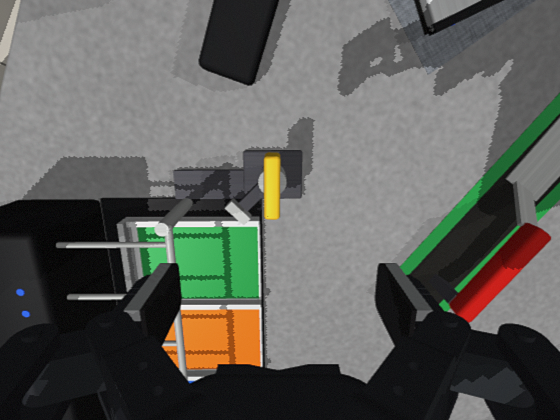

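Wrist view: the knob is at (272,185), with the tab pointing at the tray's lug and clear space around it. The measured centre is (674.5, 56) mm with the bar at 115°. I'll grip it and turn it.

>>> {"name": "send_rows", "arguments": {
  "rows": "7 -5 -40 0 0 0 -0.2;7 -5 -85 0 0 0 -0.2;7 -5 -130 0 0 0 -0.2;7 -5 -160 0 0 0 -0.2;7 -5 -160 0 0 0 -0.2"
}}

```text
time_s: 2.5
ee_pos: [0.6723, 0.0583, 0.209]
ee_rot: [2.654, -1.669, -0.011]
wrist_force: [-0.2, -0.4, -1.6]
finger_gap: 0.0512
grip_force: 0.0
```

>>> {"name": "send_rows", "arguments": {
  "rows": "0 0 0 0 0 0 1;0 0 0 0 0 0 1;0 0 0 0 0 0 1;0 0 0 0 0 0 1;0 0 0 0 0 0 1"
}}

```text
time_s: 3.0
ee_pos: [0.6744, 0.0577, 0.2185]
ee_rot: [-2.658, 1.672, -0.003]
wrist_force: [-4.8, -0.3, 6.8]
finger_gap: 0.013
grip_force: 59.7
```

```bash
python3 -c "
from h import *
st()"
```

```text
t 3.0 ee [674.4  57.7 218.5] grasp [674.8  57.7  63.5] psi -64.4 tilt 0.15 F [-4.8 -0.3  6.8] gap 13.0 gf 59.7 q6 0.07
```

>>> {"name": "send_rows", "arguments": {
  "rows": "0 0 0 0 0 -0.12 1;0 0 0 0 0 -0.24 1;0 0 0 0 0 -0.36 1;0 0 0 0 0 -0.48 1;0 0 0 0 0 -0.6 1"
}}

```text
time_s: 3.5
ee_pos: [0.6743, 0.0576, 0.2184]
ee_rot: [-2.039, 2.388, -0.002]
wrist_force: [-6.0, -0.1, 7.4]
finger_gap: 0.0129
grip_force: 59.7
```

>>> {"name": "send_rows", "arguments": {
  "rows": "0 0 0 0 0 -0.12 1;0 0 0 0 0 -0.24 1;0 0 0 0 0 -0.36 1;0 0 0 0 0 -0.48 1;0 0 0 0 0 -0.6 1"
}}

```text
time_s: 4.0
ee_pos: [0.6742, 0.0577, 0.2184]
ee_rot: [-1.242, 2.884, -0.001]
wrist_force: [-6.0, -0.7, 6.9]
finger_gap: 0.0128
grip_force: 59.8
```

>>> {"name": "send_rows", "arguments": {
  "rows": "0 0 0 0 0 -0.12 1;0 0 0 0 0 -0.24 1;0 0 0 0 0 -0.34 1;0 0 0 0 0 -0.34 1"
}}

```text
time_s: 4.4
ee_pos: [0.6741, 0.0577, 0.2185]
ee_rot: [-0.739, 3.052, -0.001]
wrist_force: [-6.0, 0.6, 7.3]
finger_gap: 0.0128
grip_force: 59.8
```

>>> {"name": "send_rows", "arguments": {
  "rows": "0 0 0 0 0 0 0;0 0 0 0 0 0 0;0 0 50 0 0 0 0;0 0 100 0 0 0 0;0 0 140 0 0 0 0"
}}

```text
time_s: 4.9
ee_pos: [0.6742, 0.0574, 0.3588]
ee_rot: [-0.743, 3.049, -0.001]
wrist_force: [0.9, 0.4, -0.0]
finger_gap: 0.043
grip_force: 0.0
```

```bash
python3 - <<'E'
from h import *
st();c=cap('wrist','w2');show(c,('yellow','red'),(.4,.8,-.1,.5),80)
c=cap('top');show(c,('yellow','red'),(.4,.8,-.1,.5),20)
E
```

```text
t 4.9 ee [674.2  57.4 358.8] grasp [674.8  57.5 203.8] psi -152.6 tilt 0.21 F [ 0.9  0.4 -0. ] gap 43.0 gf 0.0 q6 -1.47
yellow [278.7, 195.7] 1132 [0.6722, 0.056, 0.0664] [0.059, 0.069] [685.0, 63.0] [79.0, 15.0] 29.0 axis -152.6
yellow [260.8, 177.9] 44 [0.6663, 0.0571, 0.0794] [0.064, 0.073] [662.0, 56.0] [48.0, 15.0] 17.6 axis -159.0
red [265.1, 247.0] 187 [0.4423, 0.0461, 0.0637] [0.059, 0.07] [443.0, 46.0] [111.0, 19.0] 81.5 axis 81.3
```

>>> {"name": "send_rows", "arguments": {
  "rows": "-14 31 0 0 0 0.14 0;-28 62 0 0 0 0.28 0;-42 93 0 0 0 0.42 0;-56 124 0 0 0 0.56 0;-70 155 0 0 0 0.7 0"
}}

```text
time_s: 5.5
ee_pos: [0.6036, 0.2138, 0.3551]
ee_rot: [-1.752, 2.606, 0.0]
wrist_force: [0.4, 0.6, -0.3]
finger_gap: 0.0426
grip_force: 0.0
```

>>> {"name": "send_rows", "arguments": {
  "rows": "-14 31 0 0 0 0.14 0;-28 62 0 0 0 0.28 0;-42 93 0 0 0 0.42 0;-56 124 0 0 0 0.56 0;-70 155 0 0 0 0.7 0"
}}

```text
time_s: 6.0
ee_pos: [0.5335, 0.3689, 0.3551]
ee_rot: [-2.54, 1.847, -0.0]
wrist_force: [0.8, -0.6, 0.5]
finger_gap: 0.043
grip_force: 0.0
```

>>> {"name": "send_rows", "arguments": {
  "rows": "-12 29 0 0 0 0.14 0;-12 29 0 0 0 0.14 0"
}}

```text
time_s: 6.2
ee_pos: [0.5206, 0.3998, 0.3542]
ee_rot: [-2.664, 1.664, 0.001]
wrist_force: [-0.4, -0.3, 0.4]
finger_gap: 0.0428
grip_force: 0.0
```

```bash
python3 - <<'E'
from h import *
st();c=cap('wrist','w3');show(c,('red','blue','orange'),(.4,.8,0,.5),150)
E
```

```text
t 6.2 ee [520.6 399.8 354.2] grasp [520.6 399.9 199.2] psi -64.0 tilt 0.04 F [-0.4 -0.3  0.4] gap 42.8 gf 0.0 q6 -0.5
red [275.6, 187.0] 733 [0.5275, 0.3901, 0.0619] [0.035, 0.067] [526.0, 393.0] [12.0, 32.0] 25.5 axis 115.6
blue [142.0, 67.3] 1746 [0.6742, 0.3561, 0.011] [0.009, 0.012] [664.0, 351.0] [54.0, 41.0] 25.8 axis 117.4
blue [221.6, 93.5] 10146 [0.603, 0.346, 0.0107] [0.01, 0.012] [603.0, 348.0] [88.0, 88.0] 25.7 axis 136.1
blue [147.7, 122.4] 1531 [0.6539, 0.3982, 0.0111] [0.01, 0.012] [643.0, 394.0] [55.0, 40.0] 26.1 axis 115.2
orange [135.9, 5.2] 415 [0.6948, 0.3127, 0.011] [0.01, 0.012] [682.0, 310.0] [58.0, 16.0] 9.7 axis -156.4
orange [218.7, 14.2] 3087 [0.6304, 0.2886, 0.0107] [0.009, 0.012] [631.0, 289.0] [87.0, 22.0] 25.8 axis -154.3
orange [137.5, 24.0] 322 [0.6889, 0.3255, 0.0112] [0.01, 0.012] [677.0, 322.0] [54.0, 11.0] 15.8 axis -156.0
```

View pics/w3.png

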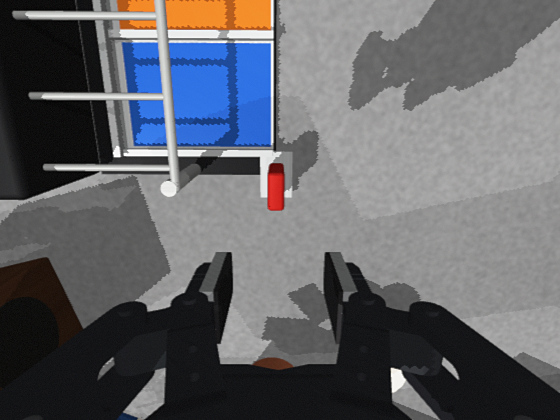

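The view shows the red post at (276,187), at (526,393) mm with its top at 67 mm. The roof post at (170,188) is well clear of it. Next I'll grip the post and pull it 112 mm.

>>> {"name": "send_rows", "arguments": {
  "rows": "5 -7 -40 0 0 0 0;5 -7 -80 0 0 0 0;5 -7 -120 0 0 0 0;5 -7 -148 0 0 0 0;5 -7 -148 0 0 0 0.4"
}}

```text
time_s: 6.75
ee_pos: [0.5266, 0.3877, 0.2014]
ee_rot: [2.649, -1.673, -0.003]
wrist_force: [0.1, 0.6, -0.6]
finger_gap: 0.0291
grip_force: 0.0
```

>>> {"name": "send_rows", "arguments": {
  "rows": "0 0 0 0 0 0 1;0 0 0 0 0 0 1;0 0 0 0 0 0 1;0 0 0 0 0 0 1"
}}

```text
time_s: 7.15
ee_pos: [0.5278, 0.3893, 0.2081]
ee_rot: [-2.657, 1.674, -0.002]
wrist_force: [2.8, -4.1, -2.2]
finger_gap: 0.0133
grip_force: 63.4
```

>>> {"name": "send_rows", "arguments": {
  "rows": "-18 -9 0 0 0 0 1;-36 -17 0 0 0 0 1;-54 -26 0 0 0 0 1;-72 -34 0 0 0 0 1;-86 -41 0 0 0 0 1"
}}

```text
time_s: 7.65
ee_pos: [0.4412, 0.3477, 0.208]
ee_rot: [-2.657, 1.674, -0.003]
wrist_force: [5.3, -4.8, -2.7]
finger_gap: 0.0132
grip_force: 63.4
```

>>> {"name": "send_rows", "arguments": {
  "rows": "-10 -5 0 0 0 0 1;-17 -8 0 0 0 0 1;-17 -8 0 0 0 0 1;-17 -8 0 0 0 0 1"
}}

```text
time_s: 8.05
ee_pos: [0.4273, 0.3409, 0.2081]
ee_rot: [-2.65, 1.67, -0.01]
wrist_force: [30.4, 1.7, -18.0]
finger_gap: 0.013
grip_force: 62.4
```

```bash
python3 - <<'E'
from h import *
st();c=cap('top');show(c,('yellow','red','orange','green','blue'),(.3,.8,-.05,.5),60)
E
```

```text
t 8.05 ee [427.3 340.9 208.1] grasp [428.9 341.6  53.1] psi -64.4 tilt 0.64 F [ 30.4   1.7 -18. ] gap 13.0 gf 62.4 q6 -0.6
yellow [259.8, 176.0] 60 [0.6752, 0.0608, 0.0667] [0.063, 0.072] [680.0, 63.0] [67.0, 12.0] 25.5 axis -154.3
red [265.4, 246.9] 189 [0.4423, 0.0454, 0.0633] [0.06, 0.07] [443.0, 46.0] [111.0, 18.0] 81.7 axis 81.8
orange [213.4, 212.1] 924 [0.5631, 0.223, 0.0108] [0.006, 0.015] [564.0, 224.0] [126.0, 86.0] 25.3 axis -154.8
green [239.2, 199.4] 924 [0.6054, 0.1348, 0.0108] [0.006, 0.015] [606.0, 135.0] [125.0, 86.0] 25.8 axis -153.6
green [281.5, 248.4] 809 [0.4365, -0.0065, 0.0004] [-0.004, 0.005] [436.0, -7.0] [279.0, 84.0] 79.3 axis 79.3
blue [187.3, 224.8] 947 [0.5212, 0.3119, 0.0111] [0.007, 0.016] [521.0, 312.0] [127.0, 86.0] 25.4 axis -155.1
```

>>> {"name": "send_rows", "arguments": {
  "rows": "2 1 0 0 0 0 0;2 1 0 0 0 0 0;2 1 50 0 0 0 0;2 1 100 0 0 0 0;2 1 150 0 0 0 0"
}}

```text
time_s: 8.6
ee_pos: [0.4256, 0.3417, 0.3599]
ee_rot: [-2.657, 1.672, 0.0]
wrist_force: [1.5, 0.5, -0.5]
finger_gap: 0.0428
grip_force: 0.0
```

>>> {"name": "send_rows", "arguments": {
  "rows": "2 -45 10 0 0 -0.08 -0.5;3 -90 20 0 0 -0.16 -0.5;5 -135 20 0 0 -0.24 -0.5;6 -180 20 0 0 -0.32 -0.5;8 -225 20 0 0 -0.42 -0.5"
}}

```text
time_s: 9.1
ee_pos: [0.4334, 0.1153, 0.3783]
ee_rot: [-2.246, 2.191, 0.0]
wrist_force: [1.2, -0.4, 0.7]
finger_gap: 0.0639
grip_force: 0.0
```

>>> {"name": "send_rows", "arguments": {
  "rows": "1 -45 0 0 0 -0.09 -0.5;2 -90 0 0 0 -0.17 -0.5;2 -96 0 0 0 -0.17 -0.5"
}}

```text
time_s: 9.4
ee_pos: [0.4356, 0.0176, 0.3786]
ee_rot: [-2.048, 2.377, -0.002]
wrist_force: [0.1, 0.3, -0.5]
finger_gap: 0.0642
grip_force: 0.0
```

```bash
python3 - <<'E'
from h import *
st();c=cap('wrist','w4');show(c,('red','green'),(.3,.8,-.25,.5),150)
E
```

```text
t 9.4 ee [435.6  17.6 378.6] grasp [436.1  17.8 223.6] psi -98.5 tilt 0.21 F [ 0.1  0.3 -0.5] gap 64.2 gf 0.0 q6 -0.66
red [275.1, 215.2] 2328 [0.4424, 0.0383, 0.0632] [0.061, 0.067] [444.0, 50.0] [125.0, 19.0] 81.9 axis 82.3
green [274.7, 122.8] 9445 [0.4329, -0.0339, 0.0007] [-0.001, 0.002] [437.0, -10.0] [280.0, 84.0] 79.4 axis 79.2
green [134.7, 282.8] 3444 [0.6138, 0.1089, 0.016] [0.01, 0.012] [568.0, 79.0] [241.0, 54.0] 33.0 axis -147.2
```

View pics/w4.png

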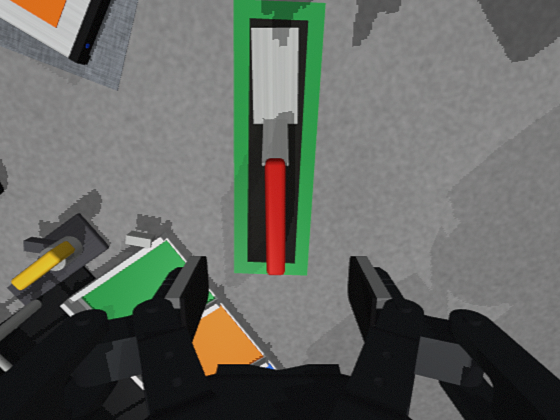

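The view shows the lifter's handle at column 275, rows 160–275, aligned with the fingers, and the blade tip at row 27. I'll grasp it at handle x about +25.

>>> {"name": "send_rows", "arguments": {
  "rows": "3 3 -45 0 0 0 -0.5;3 3 -90 0 0 0 -0.5;3 3 -135 0 0 0 -0.5;3 3 -168 0 0 0 -0.5;3 3 -168 0 0 0 -0.5"
}}

```text
time_s: 9.95
ee_pos: [0.4376, 0.0242, 0.2045]
ee_rot: [2.054, -2.368, -0.006]
wrist_force: [-1.1, -0.2, 0.1]
finger_gap: 0.0641
grip_force: 0.0
```

>>> {"name": "send_rows", "arguments": {
  "rows": "0 0 0 0 0 0 1;0 0 0 0 0 0 1;0 0 0 0 0 0 1;0 0 0 0 0 0 1;0 0 0 0 0 0 1"
}}

```text
time_s: 10.45
ee_pos: [0.44, 0.0241, 0.2111]
ee_rot: [-2.055, 2.371, -0.002]
wrist_force: [-1.2, 2.4, 7.9]
finger_gap: 0.0169
grip_force: 59.9
```

>>> {"name": "send_rows", "arguments": {
  "rows": "0 0 20 0 0 0 1;0 0 60 0 0 0 1;0 0 100 0 0 0 1;0 0 100 0 0 0 1"
}}

```text
time_s: 10.85
ee_pos: [0.4402, 0.0236, 0.3151]
ee_rot: [-2.051, 2.368, -0.007]
wrist_force: [0.8, 0.2, -3.4]
finger_gap: 0.0172
grip_force: 59.5
```

```bash
python3 - <<'E'
from h import *
g,R=st();c=cap('wrist','w5')
W=cloud(c);
# points in gripper frame (x along blade?), origin grasp
G=(W-g)@R
m=mask(c,'red')>0
p=G[m&(np.abs(G[...,1])<.03)];print('handle x',np.nanpercentile(p[:,0],[2,98]).round(4),'y',np.nanpercentile(p[:,1],[5,95]).round(4),'z',np.nanmedian(p[:,2]).round(4))
sel=(np.abs(G[...,1])<.035)&(G[...,2]>.03)&(G[...,2]<.075)
q=G[sel];print(len(q));
for a in np.arange(.0,.17,.015):
    r=q[(q[:,0]>a)&(q[:,0]<a+.015)]
    if len(r)>5: print(round(a,3),len(r),np.percentile(r,[5,50,95],axis=0).round(4).tolist())
E
```

```text
t 10.85 ee [440.2  23.6 315.1] grasp [441.6  24.  160.1] psi -98.2 tilt 0.56 F [ 0.8  0.2 -3.4] gap 17.2 gf 59.5 q6 -0.66
handle x [-0.0302  0.0368] y [-0.008   0.0073] z -0.0097
12751
0.045 1109 [[0.0512, -0.0112, 0.0307], [0.0553, -0.0004, 0.0354], [0.0595, 0.0104, 0.0408]]
0.06 2262 [[0.0612, -0.0195, 0.0425], [0.0682, -0.0004, 0.0526], [0.0741, 0.0186, 0.0541]]
0.075 2760 [[0.0755, -0.0201, 0.0521], [0.0827, -0.0004, 0.0532], [0.0893, 0.0194, 0.0543]]
0.09 2966 [[0.0907, -0.0202, 0.052], [0.0976, -0.0005, 0.0532], [0.1043, 0.0194, 0.0543]]
0.105 3208 [[0.1058, -0.0202, 0.052], [0.1127, -0.0005, 0.0531], [0.1193, 0.0193, 0.0543]]
0.12 446 [[0.1201, -0.0202, 0.0521], [0.121, -0.0005, 0.0531], [0.1219, 0.0193, 0.0544]]
```

View pics/w5.png

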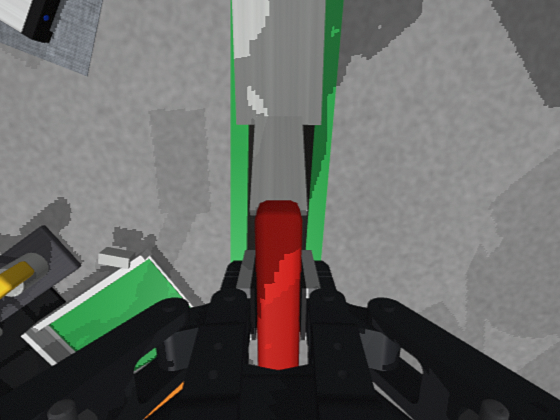

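In-hand view: the lifter is gripped level, with blade top 53 mm below the grasp point and the blade's rear edge at x≈62 mm (lifter x = grip x + 21). Next I'll move to a viewpoint over the drives.

>>> {"name": "send_rows", "arguments": {
  "rows": "6 -27 30 0 0 0 1;12 -54 60 0 0 0 1;18 -81 90 0 0 0 1;24 -108 110 0 0 0 1;30 -135 110 0 0 0 1"
}}

```text
time_s: 11.4
ee_pos: [0.4694, -0.1126, 0.4206]
ee_rot: [-2.055, 2.373, -0.003]
wrist_force: [0.3, 0.2, -3.0]
finger_gap: 0.0169
grip_force: 59.9
```

>>> {"name": "send_rows", "arguments": {
  "rows": "0 0 0 0 0 0 1;0 0 0 0 0 0 1"
}}

```text
time_s: 11.6
ee_pos: [0.4692, -0.1116, 0.4167]
ee_rot: [2.054, -2.374, -0.004]
wrist_force: [-0.3, -0.3, -3.9]
finger_gap: 0.0172
grip_force: 59.7
```

```bash
python3 - <<'E'
from h import *
st();c=cap('wrist','w6');show(c,('white','orange','green'),(.5,.75,-.42,-.1),150)
W=cloud(c)
m=(W[...,2]>.015)&(W[...,2]<.032)
n,l,s,ce=cv2.connectedComponentsWithStats(m.astype(np.uint8))
for i in range(1,n):
    if s[i,4]>800:
        p=W[l==i];p=p[(p[:,2]>.0195)];r=cv2.minAreaRect((p[:,:2]*1000).astype(np.float32));print(ce[i].round(0),s[i],np.median(p[:,2]).round(4),r)
E
```

```text
t 11.6 ee [ 469.2 -111.6  416.7] grasp [ 468.7 -111.5  261.7] psi -98.3 tilt 0.2 F [-0.3 -0.3 -3.9] gap 17.2 gf 59.7 q6 -0.33
white [156.5, 17.4] 1989 [0.5627, -0.2838, 0.0231] [0.022, 0.024] [571.0, -280.0] [41.0, 99.0] 82.0 axis 161.7
white [129.2, 128.7] 3746 [0.6176, -0.1844, 0.0231] [0.022, 0.024] [621.0, -184.0] [75.0, 96.0] 50.4 axis 139.6
orange [122.2, 126.7] 2476 [0.6239, -0.1879, 0.0239] [0.023, 0.025] [624.0, -187.0] [40.0, 69.0] 50.3 axis 140.6
green [160.2, 6.4] 461 [0.5567, -0.2925, 0.0239] [0.023, 0.025] [561.0, -290.0] [17.0, 42.0] 82.0 axis 162.3
[164.  17.] [  93    0  118   53 3193] 0.0232 ((564.8516845703125, -299.26641845703125), (51.77724838256836, 98.90644073486328), 53.952613830566406)
[ 9. 94.] [   0   18   27  123 1843] 0.0217 ((728.2925415039062, -244.93910217285156), (116.17668151855469, 23.307069778442383), 69.92003631591797)
[130. 129.] [  72   73  120  113 7239] 0.0234 ((617.589599609375, -181.97891235351562), (76.54865264892578, 104.49800872802734), 50.41534423828125)
[ 47. 252.] [   4  214   78   83 2238] 0.031 ((757.3304443359375, -55.81277847290039), (50.78091812133789, 94.0260009765625), 6.406554222106934)
```

View pics/w6.png

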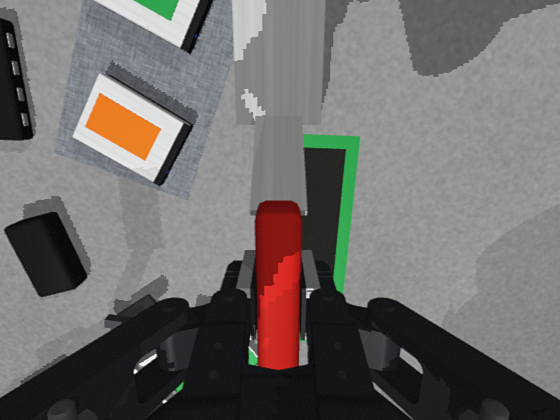

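Orange drive: centre (617.6, -182.0), 76.5 × 104.5 mm, long axis at 140.4°. I'll approach it at heading -39.6°.

>>> {"name": "send_rows", "arguments": {
  "rows": "-4 14 -30 0 0 0.14 1;-8 28 -60 0 0 0.28 1;-12 42 -90 0 0 0.42 1;-16 56 -120 0 0 0.56 1;-20 70 -140 0 0 0.7 1"
}}

```text
time_s: 12.15
ee_pos: [0.4481, -0.04, 0.2754]
ee_rot: [2.751, -1.515, -0.005]
wrist_force: [0.7, 0.3, -2.9]
finger_gap: 0.0171
grip_force: 59.7
```

>>> {"name": "send_rows", "arguments": {
  "rows": "-1 0 0 0 0 0.14 1;-1 0 -10 0 0 0.28 1;-1 0 -35 0 0 0.325 1;-1 0 -50 0 0 0.325 1;-1 0 -50 0 0 0.325 1"
}}

```text
time_s: 12.65
ee_pos: [0.4469, -0.0407, 0.2256]
ee_rot: [2.956, -1.058, -0.008]
wrist_force: [-0.2, -0.1, -4.2]
finger_gap: 0.0171
grip_force: 59.6
```

```bash
cat >> h.py <<'E'
def blade(c):
    g,R=st();W=cloud(c);G=(W-g)@R
    s=(np.abs(G[...,1])<.03)&(G[...,0]>.068)&(G[...,0]<.125)&(abs(G[...,2]-.053)<.01)
    q=W[s];G=G[s]
    if len(q)<50: print('no blade');return
    a=np.polyfit(G[:,0],q[:,2],1);print('blade top z at x=.07,.149:',(np.polyval(a,[.07,.149])*1000).round(1),'lat',np.percentile(G[:,1],[3,97]).round(4))
E
python3 - <<'E'
from h import *
c=cap('wrist');blade(c)
E
```

```text
t 12.7 ee [447.6 -40.8 227.6] grasp [447.2 -40.9  72.6] psi -39.4 tilt 0.15 F [ 0.2  0.  -2.5] gap 16.7 gf 59.6 q6 0.52
blade top z at x=.07,.149: [17.1 17. ] lat [-0.0198  0.0216]
```

>>> {"name": "send_rows", "arguments": {
  "rows": "0 0 -8 0 0 0 1;0 0 -12 0 0 0 1;0 0 -12 0 0 0 1;0 0 -12 0 0 0 1"
}}

```text
time_s: 13.1
ee_pos: [0.4483, -0.0413, 0.2169]
ee_rot: [2.957, -1.061, 0.001]
wrist_force: [0.6, -0.1, -3.7]
finger_gap: 0.017
grip_force: 59.8
```

```bash
python3 - <<'E'
from h import *
c=cap('wrist');blade(c)
c=cap('top');show(c,('orange','green'),(.5,.7,-.42,-.1),50)
E
```

```text
t 13.15 ee [448.4 -41.3 217.1] grasp [448.5 -41.3  62.1] psi -39.5 tilt 0.04 F [ 0.2  0.3 -4.1] gap 16.9 gf 59.8 q6 0.52
blade top z at x=.07,.149: [7.1 6.7] lat [-0.0281  0.0281]
orange [333.2, 192.5] 228 [0.6226, -0.1849, 0.0235] [0.019, 0.028] [623.0, -185.0] [38.0, 68.0] 50.4 axis 140.2
green [371.7, 208.7] 226 [0.5656, -0.3133, 0.0233] [0.019, 0.028] [565.0, -313.0] [38.0, 68.0] 54.1 axis 143.6
```

>>> {"name": "send_rows", "arguments": {
  "rows": "0 0 -1.5 0 0 0 1;10 -8 -1.5 0 0 0 1;24 -20 -1.5 0 0 0 1;38 -31.5 -1.5 0 0 0 1;46 -38 -1.5 0 0 0 1"
}}

```text
time_s: 13.7
ee_pos: [0.4949, -0.08, 0.2151]
ee_rot: [2.956, -1.061, 0.0]
wrist_force: [0.3, 0.0, -2.6]
finger_gap: 0.0173
grip_force: 59.8
```

>>> {"name": "send_rows", "arguments": {
  "rows": "10 -8 0 0 0 0 1;20 -17 0 0 0 0 1;29 -24 0 0 0 0 1;29 -24 0 0 0 0 1"
}}

```text
time_s: 14.1
ee_pos: [0.5238, -0.1039, 0.2149]
ee_rot: [2.956, -1.062, -0.0]
wrist_force: [-0.7, -0.7, -2.8]
finger_gap: 0.0174
grip_force: 59.8
```

```bash
python3 - <<'E'
from h import *
c=cap('wrist');blade(c)
c=cap('top');show(c,('orange','green'),(.5,.7,-.42,-.1),50)
E
```

```text
t 14.15 ee [ 523.4 -103.6  214.8] grasp [ 523.2 -103.6   59.8] psi -39.5 tilt 0.05 F [-0.2 -0.1 -3.7] gap 17.2 gf 59.8 q6 0.7
blade top z at x=.07,.149: [  5.5 -58.5] lat [-0.0278  0.0278]
orange [335.5, 189.2] 137 [0.6332, -0.1926, 0.0267] [0.019, 0.028] [602.0, -167.0] [38.0, 124.0] 48.9 axis 124.8
green [371.7, 208.7] 226 [0.5656, -0.3132, 0.0235] [0.018, 0.028] [566.0, -313.0] [39.0, 68.0] 52.6 axis 143.7
```

>>> {"name": "send_rows", "arguments": {
  "rows": "0 0 3 0 0 0 1;0 0 6 0 0 0 1;0 0 12 0 0 0 1;0 0 25 0 0 0 1;0 0 40 0 0 0 1"
}}

```text
time_s: 14.7
ee_pos: [0.5231, -0.1033, 0.2562]
ee_rot: [2.957, -1.06, -0.0]
wrist_force: [-0.0, 0.1, -4.1]
finger_gap: 0.0172
grip_force: 59.5
```

```bash
cat >> h.py <<'E'
def drv(c,name=None):
    """drive on blade in gripper frame: label/top"""
    g,R=st();W=cloud(c);G=(W-g)@R
    s=(np.abs(G[...,1])<.055)&(G[...,0]>.05)&(G[...,0]<.2)&(G[...,2]<.05)&(G[...,2]>.03)
    p=G[s];q=W[s]
    if len(p)<50: print('no drive');return
    A=np.c_[p[:,:2],np.ones(len(p))];k=np.linalg.lstsq(A,q[:,2],rcond=None)[0]
    print('n',len(p),'x',np.percentile(p[:,0],[1,99]).round(4),'y',np.percentile(p[:,1],[1,99]).round(4),'zmed',np.median(q[:,2]).round(4),'slope fwd,lat',k[:2].round(3))
E
python3 - <<'E'
from h import *
c=cap('wrist','w7');drv(c)
E
```

```text
t 14.75 ee [ 524.  -103.5  260.1] grasp [ 524.7 -103.6  105.1] psi -39.4 tilt 0.29 F [ 1.8 -0.3 -0.3] gap 16.9 gf 59.8 q6 0.7
n 20044 x [0.0516 0.1162] y [-0.0353  0.0384] zmed 0.0619 slope fwd,lat [-0.007  0.002]
```

View pics/w7.png

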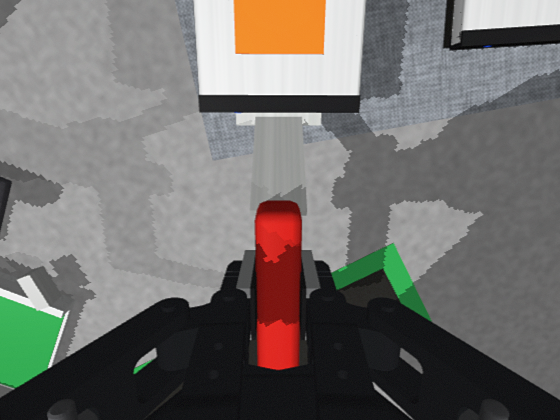

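The orange drive is level on the blade at (280,60–110), square and centred. I'm carrying it to a pose in front of the tray.

>>> {"name": "send_rows", "arguments": {
  "rows": "-6 10 6 0 0 0.05 1;-18 28 16 0 0 0.14 1;-34 51 28 0 0 0.25 1;-51 77 40 0 0 0.37 1;-68 103 50 0 0 0.49 1"
}}

```text
time_s: 15.25
ee_pos: [0.4542, 0.0006, 0.3061]
ee_rot: [-3.127, 0.302, -0.001]
wrist_force: [0.6, 1.5, -4.1]
finger_gap: 0.0173
grip_force: 59.6
```

>>> {"name": "send_rows", "arguments": {
  "rows": "-17 26 6 0 0 0.12 1;-34 51 10 0 0 0.24 1;-50 77 10 0 0 0.37 1;-66 100 10 0 0 0.48 1;-77 116 10 0 0 0.57 1"
}}

```text
time_s: 15.75
ee_pos: [0.3768, 0.1168, 0.3156]
ee_rot: [-3.084, -0.591, -0.001]
wrist_force: [0.4, 0.4, -4.8]
finger_gap: 0.0171
grip_force: 59.6
```

>>> {"name": "send_rows", "arguments": {
  "rows": "-8 10 0 0 0 0.05 1;-11 15 0 0 0 0.075 1;-11 15 0 0 0 0.075 1;-11 15 0 0 0 0.075 1"
}}

```text
time_s: 16.15
ee_pos: [0.3673, 0.1304, 0.3153]
ee_rot: [3.064, 0.694, 0.0]
wrist_force: [0.3, 0.8, -4.7]
finger_gap: 0.017
grip_force: 59.6
```

```bash
python3 - <<'E'
from h import *
c=cap('wrist','w8');drv(c);show(c,('green','blue','orange'),(.4,.75,.0,.5),150)
c=cap('top');show(c,('green','blue'),(.5,.75,-.4,.5),100)
E
```

```text
t 16.2 ee [367.4 130.3 315.2] grasp [367.4 130.2 160.2] psi 25.5 tilt 0.02 F [ 0.  -0.1 -5.3] gap 17.1 gf 59.6 q6 1.15
n 20338 x [0.052  0.1174] y [-0.0361  0.0376] zmed 0.121 slope fwd,lat [0.003 0.002]
green [457.8, 137.7] 5038 [0.4763, 0.0114, 0.0007] [-0.0, 0.002] [471.0, 2.0] [245.0, 22.0] 79.5 axis 79.4
green [239.2, 199.4] 924 [0.6053, 0.1347, 0.0109] [0.007, 0.015] [606.0, 135.0] [124.0, 86.0] 26.0 axis -154.4
green [371.7, 208.7] 226 [0.5658, -0.3135, 0.0232] [0.019, 0.028] [566.0, -313.0] [38.0, 68.0] 52.7 axis 144.3
blue [187.2, 224.8] 941 [0.5212, 0.3122, 0.011] [0.006, 0.016] [521.0, 312.0] [128.0, 87.0] 25.2 axis -155.6
```

View pics/w8.png

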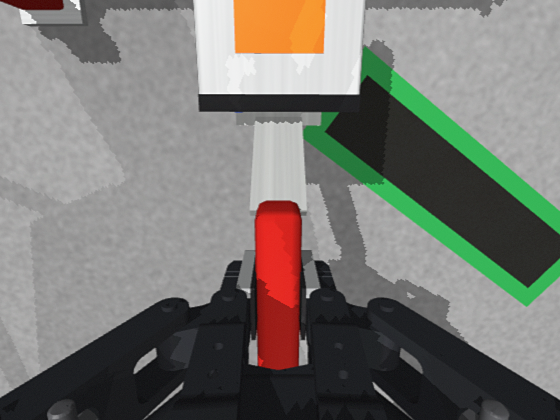

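The drive is still level and centred on the blade, with the pull visible at top left and the mat at right. From the lane measurements (u 605, pitch 98 mm, heading 25.5°) the orange lane point is about (568, 225). I'll advance 99 mm and descend.

>>> {"name": "send_rows", "arguments": {
  "rows": "10 5 0 0 0 0 1;30 14 0 0 0 0 1;55 26 0 0 0 0 1;78 37 0 0 0 0 1;89.5 43 -5 0 0 0 1"
}}

```text
time_s: 16.75
ee_pos: [0.4587, 0.1737, 0.31]
ee_rot: [3.064, 0.692, 0.0]
wrist_force: [-0.0, -0.7, -5.8]
finger_gap: 0.0172
grip_force: 59.7
```

>>> {"name": "send_rows", "arguments": {
  "rows": "0 0 -15 0 0 0 1;0 0 -35 0 0 0 1;0 0 -50 0 0 0 1;0 0 -55 0 0 0 1;0 0 -55 0 0 0 1"
}}

```text
time_s: 17.25
ee_pos: [0.4564, 0.1733, 0.2544]
ee_rot: [3.063, 0.695, -0.002]
wrist_force: [-0.9, -0.4, -3.7]
finger_gap: 0.017
grip_force: 59.5
```

```bash
python3 - <<'E'
from h import *
c=cap('wrist','w9');drv(c)
W=cloud(c)
show(c,('green','blue','orange'),(.4,.75,.0,.5),150)
E
```

```text
t 17.3 ee [456.7 173.5 255.5] grasp [456.8 173.4 100.5] psi 25.6 tilt 0.04 F [-0.2  0.2 -4.5] gap 17.1 gf 59.5 q6 1.24
n 20012 x [0.0516 0.1166] y [-0.0357  0.0381] zmed 0.0599 slope fwd,lat [-0.002  0.002]
green [448.0, 67.7] 20223 [0.586, 0.1219, 0.0107] [0.01, 0.012] [584.0, 121.0] [77.0, 88.0] 25.6 axis 115.2
green [436.6, 258.9] 6319 [0.4762, 0.0499, 0.0007] [-0.0, 0.002] [455.0, 38.0] [238.0, 68.0] 79.7 axis 86.9
green [350.2, 293.0] 508 [0.4255, 0.0971, 0.0038] [-0.0, 0.002] [445.0, 120.0] [98.0, 19.0] 52.1 axis 55.7
blue [117.9, 68.2] 20510 [0.5007, 0.2989, 0.0108] [0.01, 0.012] [499.0, 298.0] [78.0, 88.0] 25.6 axis 115.1
orange [279.1, 25.3] 4667 [0.5539, 0.2183, 0.0605] [0.059, 0.062] [554.0, 218.0] [21.0, 40.0] 25.5 axis 115.6
orange [229.5, 126.0] 893 [0.4993, 0.226, 0.012] [0.01, 0.012] [501.0, 225.0] [18.0, 25.0] 25.8 axis 93.3
orange [331.7, 126.0] 1136 [0.5269, 0.1687, 0.0107] [0.01, 0.012] [527.0, 171.0] [16.0, 31.0] 25.7 axis 128.9
```

View pics/w9.png

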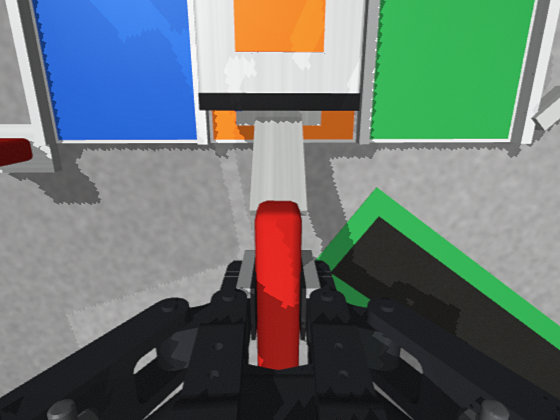

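The view shows the drive between the white dividers, whose tops are at columns 203 and 367, and slightly left of centre. The blue and green lanes give the lane centre as v≈-44, so I'll shift 2.5 mm right and lower.

>>> {"name": "send_rows", "arguments": {
  "rows": "1 -2 -8 0 0 0 1;1 -2.3 -16 0 0 0 1;1 -2.3 -22 0 0 0 1;1 -2.3 -26 0 0 0 1;1 -2.3 -26 0 0 0 1"
}}

```text
time_s: 17.8
ee_pos: [0.4575, 0.1712, 0.2283]
ee_rot: [3.063, 0.695, -0.002]
wrist_force: [-0.5, -0.2, -4.9]
finger_gap: 0.0169
grip_force: 59.6
```

>>> {"name": "send_rows", "arguments": {
  "rows": "0 0 -2 0 0 0 1;0 0 -4 0 0 0 1;0 0 -4 0 0 0 1;0 0 -4 0 0 0 1"
}}

```text
time_s: 18.2
ee_pos: [0.4579, 0.1715, 0.2256]
ee_rot: [-3.064, -0.695, -0.001]
wrist_force: [-0.7, 0.6, -3.3]
finger_gap: 0.0171
grip_force: 59.7
```

```bash
python3 - <<'E'
from h import *
c=cap('wrist');blade(c);drv(c)
E
```

```text
t 18.25 ee [457.8 171.4 225.6] grasp [458.  171.5  70.6] psi 25.6 tilt 0.05 F [ 0.2  0.3 -3.7] gap 16.8 gf 59.7 q6 1.24
blade top z at x=.07,.149: [15.8 21.3] lat [-0.0281  0.0281]
t 18.25 ee [457.8 171.4 225.6] grasp [458.  171.5  70.6] psi 25.6 tilt 0.05 F [ 0.2  0.3 -3.7] gap 16.8 gf 59.7 q6 1.24
n 21278 x [0.0521 0.117 ] y [-0.0473  0.0501] zmed 0.0333 slope fwd,lat [0.028 0.001]
```

Drive top is 33.3 mm, so it rests on the floor (33 expected), and the blade is free at 15.8 mm. Retreating straight back.

>>> {"name": "send_rows", "arguments": {
  "rows": "-5 -2.4 0 0 0 0 1;-16 -7.6 0 0 0 0 1;-34 -16.2 0 0 0 0 1;-52 -24.8 0 0 0 0 1;-70 -33.4 0 0 0 0 1"
}}

```text
time_s: 18.75
ee_pos: [0.3869, 0.1374, 0.2251]
ee_rot: [3.064, 0.695, 0.0]
wrist_force: [-0.1, -0.7, -3.3]
finger_gap: 0.0169
grip_force: 59.8
```

>>> {"name": "send_rows", "arguments": {
  "rows": "-15 -7 0 0 0 0 1;-25 -12 20 0 0 0 1;-25 -12 60 0 0 0 1;-20 -20 100 0 0 0 1;-20 -20 140 0 0 0 1"
}}

```text
time_s: 19.25
ee_pos: [0.3673, 0.117, 0.367]
ee_rot: [-3.064, -0.695, -0.002]
wrist_force: [0.9, 0.5, -3.2]
finger_gap: 0.0169
grip_force: 59.8
```

```bash
python3 - <<'E'
from h import *
st();c=cap('top');show(c,('orange','green','white'),(.45,.68,-.42,.3),100)
c=cap('side');show(c,('orange','green'),(.45,.68,-.42,.3),50)
E
```

```text
t 19.25 ee [367.3 117.  367. ] grasp [367.5 117.1 212. ] psi 25.6 tilt 0.07 F [ 0.9  0.5 -3.2] gap 16.9 gf 59.8 q6 1.17
orange [221.6, 218.6] 122 [0.5406, 0.1947, 0.0115] [0.007, 0.016] [562.0, 223.0] [122.0, 85.0] 25.3 axis 170.2
orange [210.1, 207.5] 231 [0.5765, 0.23, 0.0343] [0.03, 0.039] [577.0, 230.0] [67.0, 38.0] 25.2 axis -154.5
green [239.2, 199.4] 924 [0.6054, 0.1348, 0.0109] [0.006, 0.015] [606.0, 135.0] [124.0, 86.0] 25.8 axis -154.0
green [371.7, 208.7] 226 [0.5656, -0.3132, 0.0236] [0.02, 0.029] [566.0, -313.0] [38.0, 68.0] 53.7 axis 143.8
white [192.1, 209.4] 170 [0.5724, 0.2927, 0.0238] [0.014, 0.031] [598.0, 277.0] [128.0, 342.0] 51.8 axis 136.7
white [211.3, 209.8] 350 [0.5691, 0.2263, 0.0333] [0.029, 0.038] [573.0, 228.0] [94.0, 74.0] 25.0 axis -154.7
white [370.2, 210.5] 362 [0.5596, -0.3081, 0.0224] [0.018, 0.027] [562.0, -310.0] [74.0, 95.0] 53.8 axis 145.3
orange [276.7, 254.2] 77 [0.5149, 0.1968, 0.0113] [0.005, 0.018] [517.0, 194.0] [19.0, 80.0] 25.3 axis 114.6
orange [257.0, 253.1] 148 [0.5774, 0.2283, 0.0332] [0.027, 0.039] [576.0, 230.0] [67.0, 42.0] 25.6 axis -154.1
green [298.8, 159.6] 85 [0.5659, -0.3153, 0.0233] [0.017, 0.031] [567.0, -316.0] [43.0, 68.0] 48.7 axis 139.2
green [312.5, 203.0] 77 [0.4533, -0.0946, 0.0065] [-0.006, 0.007] [440.0, -17.0] [57.0, 264.0] 10.1 axis 94.0
green [257.3, 235.8] 527 [0.608, 0.1305, 0.0099] [0.004, 0.016] [607.0, 132.0] [125.0, 86.0] 24.5 axis -154.8
```

Orange sits at about u 611, v -41, inside its lane. Now I'll take a wrist view of the green drive.

>>> {"name": "send_rows", "arguments": {
  "rows": "25 -27 10 0 0 -0.11 1;55 -60 20 0 0 -0.24 1;86 -94 30 0 0 -0.37 1;117 -128 40 0 0 -0.5 1;148 -162 50 0 0 -0.63 1"
}}

```text
time_s: 19.85
ee_pos: [0.5164, -0.0458, 0.415]
ee_rot: [-3.127, 0.297, 0.0]
wrist_force: [0.6, 1.3, -4.1]
finger_gap: 0.017
grip_force: 60.1
```

>>> {"name": "send_rows", "arguments": {
  "rows": "30 -33 0 0 0 -0.13 1;60 -66 0 0 0 -0.26 1;85 -93 0 0 0 -0.38 1;100 -109 0 0 0 -0.445 1;100 -109 0 0 0 -0.445 1"
}}

```text
time_s: 20.35
ee_pos: [0.6168, -0.155, 0.4124]
ee_rot: [2.984, -0.978, -0.006]
wrist_force: [0.2, 0.6, -3.7]
finger_gap: 0.0171
grip_force: 60.2
```

>>> {"name": "send_rows", "arguments": {
  "rows": "0 0 0 0 0 0 1;0 0 0 0 0 0 1"
}}

```text
time_s: 20.55
ee_pos: [0.6153, -0.1525, 0.4152]
ee_rot: [-2.988, 0.97, 0.0]
wrist_force: [-0.8, -0.1, -3.0]
finger_gap: 0.017
grip_force: 60.2
```

```bash
cat >> h.py <<'E'
def drives(c):
    W=cloud(c);m=((W[...,2]>.015)&(W[...,2]<.029)).astype(np.uint8)
    n,l,s,ce=cv2.connectedComponentsWithStats(m)
    for i in range(1,n):
        if s[i,4]>800:
            p=W[l==i];p=p[(p[:,2]>.0195)]
            if len(p)>300: print(ce[i].round(0),s[i].tolist(),np.median(p[:,2]).round(4),cv2.minAreaRect((p[:,:2]*1000).astype(np.float32)))
E
python3 - <<'E'
from h import *
st();c=cap('wrist','w10');drives(c);show(c,('green','white'),(.5,.65,-.4,-.2),150)
E
```

```text
t 20.55 ee [ 615.3 -152.5  415.2] grasp [ 615.3 -152.5  260.2] psi -36.0 tilt 0.01 F [-0.8 -0.1 -3. ] gap 17.0 gf 60.2 q6 0.87
[427. 129.] [386, 80, 86, 101, 7340] 0.0233 ((560.3233032226562, -310.6824645996094), (76.82775115966797, 104.5947265625), 53.970821380615234)
[ 64. 313.] [0, 251, 163, 146, 3232] 0.0241 ((641.0928344726562, 186.77984619140625), (280.1140441894531, 119.395751953125), 86.99842834472656)
green [430.1, 122.7] 2482 [0.5676, -0.3166, 0.0239] [0.023, 0.025] [566.0, -316.0] [40.0, 69.0] 54.2 axis 144.0
white [452.3, 94.1] 880 [0.5796, -0.3493, 0.023] [0.022, 0.024] [580.0, -338.0] [55.0, 39.0] 54.0 axis -156.1
white [399.1, 141.1] 791 [0.5699, -0.2807, 0.023] [0.022, 0.024] [570.0, -283.0] [19.0, 71.0] 55.3 axis 146.9
white [446.3, 163.9] 421 [0.5185, -0.3103, 0.0231] [0.022, 0.024] [520.0, -310.0] [29.0, 20.0] 54.3 axis 64.8
```

>>> {"name": "send_rows", "arguments": {
  "rows": "-46 -6 0 0 0 0 1;-93 -12 0 0 0 0 1;-140 -17 0 0 0 0 1;-186 -23 0 0 0 0 1;-225 -27 -15 0 0 0 1"
}}

```text
time_s: 21.1
ee_pos: [0.3881, -0.18, 0.4026]
ee_rot: [-2.988, 0.969, -0.009]
wrist_force: [0.1, -0.9, -2.7]
finger_gap: 0.0173
grip_force: 60.3
```

>>> {"name": "send_rows", "arguments": {
  "rows": "-9 -1 -40 0 0 0 1;-9 -1 -85 0 0 0 1;-9 -1 -130 0 0 0 1;-9 -1 -170 0 0 0 1;-9 -1 -178 0 0 0 1"
}}

```text
time_s: 21.6
ee_pos: [0.3796, -0.1803, 0.2176]
ee_rot: [2.988, -0.97, -0.011]
wrist_force: [-0.7, -0.2, -3.2]
finger_gap: 0.017
grip_force: 60.0
```

>>> {"name": "send_rows", "arguments": {
  "rows": "0 0 0 0 0 0 1;0 0 0 0 0 0 1"
}}

```text
time_s: 21.8
ee_pos: [0.3825, -0.181, 0.225]
ee_rot: [2.988, -0.97, 0.007]
wrist_force: [0.3, -0.1, -2.4]
finger_gap: 0.0169
grip_force: 60.1
```

```bash
python3 - <<'E'
from h import *
c=cap('wrist');blade(c)
c=cap('top');show(c,('orange','green'),(.5,.7,-.42,-.1),50)
E
```

```text
t 21.85 ee [ 382.6 -181.1  225.2] grasp [ 383.4 -181.2   70.2] psi -36.0 tilt 0.27 F [ 0.4  0.3 -3.6] gap 16.7 gf 60.1 q6 0.9
blade top z at x=.07,.149: [17.2 17.5] lat [-0.0203  0.021 ]
green [371.6, 208.7] 227 [0.5654, -0.3131, 0.0235] [0.019, 0.028] [566.0, -313.0] [39.0, 70.0] 54.2 axis 143.5
```

>>> {"name": "send_rows", "arguments": {
  "rows": "0 0 -6 0 0 0 1;0 0 -11 0 0 0 1;0 0 -11 0 0 0 1;0 0 -11 0 0 0 1"
}}

```text
time_s: 22.3
ee_pos: [0.3818, -0.1811, 0.2113]
ee_rot: [2.988, -0.972, 0.0]
wrist_force: [0.9, -0.4, -1.4]
finger_gap: 0.0173
grip_force: 60.4
```

```bash
python3 - <<'E'
from h import *
c=cap('wrist');blade(c)
E
```

```text
t 22.35 ee [ 381.8 -181.1  211.3] grasp [ 381.8 -181.1   56.3] psi -36.0 tilt 0.02 F [ 0.9 -0.3 -0.8] gap 17.4 gf 60.4 q6 0.9
blade top z at x=.07,.149: [2.3 2.2] lat [-0.0282  0.0282]
```

>>> {"name": "send_rows", "arguments": {
  "rows": "0 0 3 0 0 0 1;0 0 3 0 0 0 1;0 0 3 0 0 0 1"
}}

```text
time_s: 22.65
ee_pos: [0.3816, -0.181, 0.2141]
ee_rot: [2.987, -0.972, -0.001]
wrist_force: [-0.1, 0.4, -3.1]
finger_gap: 0.0173
grip_force: 60.2
```

```bash
python3 - <<'E'
from h import *
c=cap('wrist');blade(c)
E
```

```text
t 22.7 ee [ 381.6 -181.   214. ] grasp [ 381.6 -181.    59. ] psi -36.0 tilt 0.02 F [ 0.4  0.4 -3.1] gap 17.2 gf 60.2 q6 0.9
blade top z at x=.07,.149: [4.5 4.3] lat [-0.0282  0.0282]
```

>>> {"name": "send_rows", "arguments": {
  "rows": "4 -3 0.5 0 0 0 1;14 -10.2 0.5 0 0 0 1;27 -19.6 0.5 0 0 0 1;40 -29 0.5 0 0 0 1;52 -37.8 0.5 0 0 0 1"
}}

```text
time_s: 23.2
ee_pos: [0.4345, -0.2195, 0.2144]
ee_rot: [2.987, -0.971, -0.0]
wrist_force: [-0.7, 0.3, -2.6]
finger_gap: 0.0171
grip_force: 60.2
```

>>> {"name": "send_rows", "arguments": {
  "rows": "12 -8.7 0 0 0 0 1;22 -16 0 0 0 0 1;28 -20.4 0 0 0 0 1;28 -20.4 0 0 0 0 1"
}}

```text
time_s: 23.6
ee_pos: [0.4621, -0.2397, 0.2142]
ee_rot: [2.987, -0.972, -0.001]
wrist_force: [-0.2, -0.4, -3.4]
finger_gap: 0.0173
grip_force: 60.2
```

>>> {"name": "send_rows", "arguments": {
  "rows": "0 0 3 0 0 0 1;0 0 6 0 0 0 1;0 0 12 0 0 0 1;0 0 25 0 0 0 1;0 0 40 0 0 0 1"
}}

```text
time_s: 24.1
ee_pos: [0.4615, -0.2391, 0.2558]
ee_rot: [2.988, -0.971, -0.0]
wrist_force: [-0.1, 0.2, -4.5]
finger_gap: 0.0171
grip_force: 59.9
```

```bash
python3 - <<'E'
from h import *
c=cap('wrist','w11');drv(c)
E
```

```text
t 24.15 ee [ 462.3 -239.6  259.5] grasp [ 463.  -239.9  104.5] psi -36.0 tilt 0.3 F [ 1.2 -1.2 -0.4] gap 17.3 gf 60.2 q6 1.03
n 20348 x [0.0517 0.116 ] y [-0.0366  0.0372] zmed 0.0615 slope fwd,lat [-0.005  0.002]
```

View pics/w11.png

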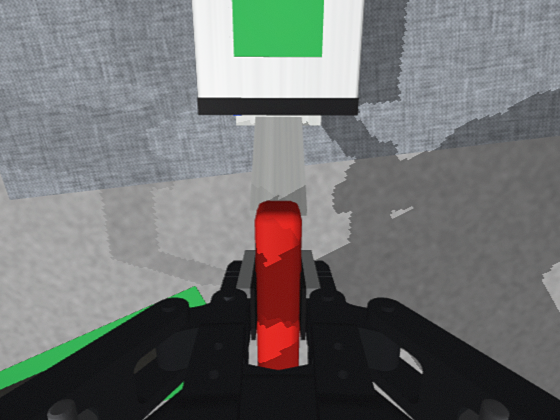

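The green drive is level and centred on the blade at (278,60–115). Carrying it to above the green lane.

>>> {"name": "send_rows", "arguments": {
  "rows": "0 12 12 0 0 0.04 1;2 40 30 0 0 0.13 1;6 75 45 0 0 0.25 1;10 112 55 0 0 0.37 1;14 148 55 0 0 0.49 1"
}}

```text
time_s: 24.65
ee_pos: [0.4758, -0.0896, 0.3126]
ee_rot: [-3.134, 0.208, -0.007]
wrist_force: [0.8, 0.0, -5.2]
finger_gap: 0.017
grip_force: 60.1
```

>>> {"name": "send_rows", "arguments": {
  "rows": "4 36 0 0 0 0.12 1;8 72 0 0 0 0.24 1;12 108 0 0 0 0.36 1;18 140 0 0 0 0.48 1;22 160 0 0 0 0.55 1"
}}

```text
time_s: 25.15
ee_pos: [0.4974, 0.0713, 0.3104]
ee_rot: [-3.072, -0.653, -0.002]
wrist_force: [-0.6, -0.5, -5.0]
finger_gap: 0.0168
grip_force: 60.0
```

>>> {"name": "send_rows", "arguments": {
  "rows": "2 10 0 0 0 0.03 1;3 14 0 0 0 0.034 1;3 14 0 0 0 0.034 1"
}}

```text
time_s: 25.45
ee_pos: [0.5006, 0.0828, 0.3099]
ee_rot: [3.064, 0.693, -0.0]
wrist_force: [0.3, 0.1, -5.2]
finger_gap: 0.0169
grip_force: 60.0
```

>>> {"name": "send_rows", "arguments": {
  "rows": "0 0 -10 0 0 0 1;0 0 -30 0 0 0 1;0 0 -45 0 0 0 1;0 0 -55 0 0 0 1;0 0 -55 0 0 0 1"
}}

```text
time_s: 25.95
ee_pos: [0.5002, 0.0821, 0.2525]
ee_rot: [3.064, 0.692, -0.005]
wrist_force: [0.0, 0.4, -6.0]
finger_gap: 0.0171
grip_force: 59.9
```

```bash
python3 - <<'E'
from h import *
c=cap('wrist','w12');drv(c)
show(c,('green','blue','orange'),(.4,.75,.0,.5),150)
E
```

```text
t 26.0 ee [500.6  82.3 254. ] grasp [500.4  82.2  99. ] psi 25.5 tilt 0.09 F [ 0.4 -0.3 -4.3] gap 17.0 gf 59.9 q6 1.45
n 20364 x [0.0516 0.1166] y [-0.0352  0.0384] zmed 0.0579 slope fwd,lat [-0.004  0.001]
green [280.9, 26.7] 4883 [0.5972, 0.126, 0.0584] [0.057, 0.06] [597.0, 126.0] [22.0, 40.0] 25.3 axis 115.1
green [226.8, 126.8] 970 [0.5417, 0.136, 0.0113] [0.01, 0.012] [544.0, 135.0] [17.0, 28.0] 25.7 axis 102.0
green [329.3, 126.9] 883 [0.5689, 0.0788, 0.0107] [0.01, 0.012] [569.0, 81.0] [14.0, 29.0] 25.6 axis 127.2
green [209.4, 243.9] 3079 [0.4591, 0.1164, 0.0014] [-0.0, 0.002] [459.0, 109.0] [37.0, 86.0] 79.5 axis 174.7
green [344.9, 275.8] 1375 [0.4794, 0.0162, 0.0019] [-0.0, 0.002] [488.0, 27.0] [96.0, 37.0] 57.1 axis 73.7
green [303.0, 350.3] 174 [0.415, 0.0197, 0.0129] [-0.0, 0.125] [449.0, 38.0] [119.0, 7.0] 29.2 axis -149.2
blue [8.6, 98.3] 1676 [0.4999, 0.2615, 0.0108] [0.01, 0.012] [509.0, 261.0] [69.0, 17.0] 12.1 axis -161.7
orange [84.4, 27.8] 4455 [0.5583, 0.2179, 0.034] [0.033, 0.035] [558.0, 218.0] [26.0, 41.0] 25.4 axis 115.6
orange [130.2, 109.8] 5405 [0.525, 0.1933, 0.0107] [0.01, 0.012] [541.0, 210.0] [76.0, 88.0] 26.0 axis 139.0
```

View pics/w12.png

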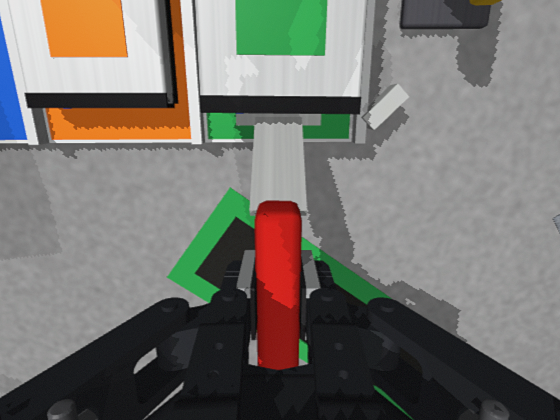

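The drive is centred over the green lane: floor edges at v -98 and -186, lane centre -142.3, drive -142.8. Lowering.

>>> {"name": "send_rows", "arguments": {
  "rows": "0 0 -8 0 0 0 1;0 0 -16 0 0 0 1;0 0 -22 0 0 0 1;0 0 -24 0 0 0 1;0 0 -24 0 0 0 1"
}}

```text
time_s: 26.5
ee_pos: [0.5006, 0.0827, 0.2302]
ee_rot: [3.064, 0.694, -0.001]
wrist_force: [0.3, -0.2, -4.8]
finger_gap: 0.0168
grip_force: 60.1
```

>>> {"name": "send_rows", "arguments": {
  "rows": "0 0 -2 0 0 0 1;0 0 -3 0 0 0 1;0 0 -3 0 0 0 1;0 0 -3 0 0 0 1"
}}

```text
time_s: 26.9
ee_pos: [0.5007, 0.0827, 0.2278]
ee_rot: [3.064, 0.694, 0.0]
wrist_force: [0.7, -0.1, -5.5]
finger_gap: 0.0169
grip_force: 60.1
```

```bash
python3 - <<'E'
from h import *
c=cap('wrist');blade(c);drv(c)
E
```

```text
t 26.95 ee [500.8  82.8 227.8] grasp [500.8  82.8  72.8] psi 25.5 tilt 0.02 F [ 0.2 -0.2 -5. ] gap 17.0 gf 60.1 q6 1.45
blade top z at x=.07,.149: [18.1 43.7] lat [-0.0279  0.0278]
t 26.95 ee [500.8  82.8 227.8] grasp [500.8  82.8  72.8] psi 25.5 tilt 0.02 F [ 0.2 -0.2 -5. ] gap 17.0 gf 60.1 q6 1.45
n 20703 x [0.052  0.1174] y [-0.0352  0.0391] zmed 0.0335 slope fwd,lat [ 0.007 -0.005]
```

>>> {"name": "send_rows", "arguments": {
  "rows": "0 0 -1.5 0 0 0 1;0 0 -2.5 0 0 0 1;0 0 -2.5 0 0 0 1;0 0 -2.5 0 0 0 1"
}}

```text
time_s: 27.35
ee_pos: [0.5008, 0.0828, 0.2254]
ee_rot: [3.064, 0.694, 0.001]
wrist_force: [-0.3, -0.4, -4.4]
finger_gap: 0.0175
grip_force: 60.2
```

```bash
python3 - <<'E'
from h import *
c=cap('wrist');blade(c);drv(c)
E
```

```text
t 27.4 ee [500.8  82.8 225.3] grasp [500.9  82.8  70.3] psi 25.5 tilt 0.03 F [ 0.1  0.  -3.9] gap 16.9 gf 60.2 q6 1.45
blade top z at x=.07,.149: [15.6 15. ] lat [-0.0285  0.0281]
t 27.4 ee [500.8  82.8 225.3] grasp [500.9  82.8  70.3] psi 25.5 tilt 0.03 F [ 0.1  0.  -3.9] gap 16.9 gf 60.2 q6 1.45
n 22310 x [0.0521 0.117 ] y [-0.049   0.0517] zmed 0.0332 slope fwd,lat [ 0.034 -0.   ]
```

>>> {"name": "send_rows", "arguments": {
  "rows": "-5 -2.4 0 0 0 0 1;-16 -7.6 0 0 0 0 1;-34 -16.2 0 0 0 0 1;-52 -24.8 0 0 0 0 1;-70 -33.4 0 0 0 0 1"
}}

```text
time_s: 27.9
ee_pos: [0.4298, 0.0489, 0.2251]
ee_rot: [3.064, 0.693, -0.0]
wrist_force: [0.6, -0.5, -3.2]
finger_gap: 0.0172
grip_force: 60.3
```

>>> {"name": "send_rows", "arguments": {
  "rows": "-15 -7 0 0 0 0 1;-29 -14 5 0 0 0 1;-29 -14 40 0 0 0 1;-29 -14 80 0 0 -0.1 1;-29 -14 120 0 0 -0.23 1"
}}

```text
time_s: 28.4
ee_pos: [0.401, 0.0349, 0.3467]
ee_rot: [-3.124, -0.331, -0.001]
wrist_force: [0.6, 1.5, -1.9]
finger_gap: 0.0171
grip_force: 60.2
```

```bash
python3 - <<'E'
from h import *
st();c=cap('top','t2');show(c,('orange','green','yellow','red'),(.4,.68,-.42,.4),30)
c=cap('side');show(c,('orange','green'),(.45,.68,-.42,.3),50)
E
```

```text
t 28.4 ee [401.   34.9 346.7] grasp [401.1  34.9 191.7] psi 12.1 tilt 0.03 F [ 0.6  1.5 -1.9] gap 17.1 gf 60.2 q6 1.18
orange [222.2, 203.0] 31 [0.5939, 0.193, 0.0108] [0.007, 0.015] [595.0, 194.0] [89.0, 4.0] 25.1 axis -154.6
orange [210.1, 207.5] 230 [0.5766, 0.23, 0.0342] [0.03, 0.038] [577.0, 230.0] [67.0, 38.0] 25.9 axis -154.6
orange [220.6, 225.9] 125 [0.5155, 0.1984, 0.011] [0.006, 0.015] [518.0, 201.0] [28.0, 84.0] 28.2 axis 116.8
green [242.1, 205.8] 159 [0.5834, 0.1248, 0.0108] [0.007, 0.015] [605.0, 135.0] [124.0, 87.0] 25.5 axis 47.5
green [236.8, 194.5] 227 [0.6196, 0.1402, 0.0337] [0.03, 0.038] [620.0, 140.0] [67.0, 38.0] 25.8 axis -153.7
green [244.8, 240.1] 136 [0.4666, 0.1176, 0.0012] [-0.003, 0.006] [458.0, 111.0] [39.0, 83.0] 79.5 axis 160.0
green [303.1, 249.7] 419 [0.4308, -0.0807, 0.0004] [-0.005, 0.005] [427.0, -53.0] [186.0, 83.0] 79.3 axis 62.4
yellow [259.9, 176.0] 58 [0.6749, 0.0607, 0.067] [0.064, 0.072] [680.0, 63.0] [68.0, 12.0] 23.7 axis -155.2
red [171.8, 253.2] 32 [0.4266, 0.3494, 0.0638] [0.06, 0.072] [425.0, 356.0] [14.0, 44.0] 14.1 axis 107.5
orange [276.7, 254.2] 77 [0.5149, 0.1969, 0.0114] [0.005, 0.018] [517.0, 196.0] [19.0, 80.0] 25.8 axis 114.8
orange [256.9, 253.1] 149 [0.5776, 0.2281, 0.0334] [0.027, 0.039] [578.0, 227.0] [66.0, 41.0] 27.1 axis -153.8
green [272.3, 234.2] 64 [0.5569, 0.1095, 0.0118] [0.004, 0.019] [557.0, 109.0] [19.0, 80.0] 22.4 axis 112.6
green [253.6, 232.3] 140 [0.619, 0.1377, 0.0334] [0.027, 0.04] [619.0, 138.0] [67.0, 41.0] 24.4 axis -158.4
```

View pics/t2.png

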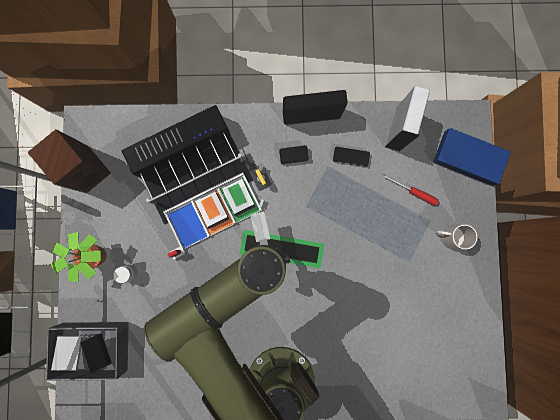

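Both drives lie flat in their lanes, orange label at (210,207) and green at (237,195), and the pad is empty. Now I'll return the lifter to the mat.

>>> {"name": "send_rows", "arguments": {
  "rows": "8 -1 0 0 0 -0.14 1;16 -2 0 0 0 -0.28 1;24 -3 0 0 0 -0.42 1;32 -4 0 0 0 -0.56 1;42 -4 0 0 0 -0.7 1"
}}

```text
time_s: 29.0
ee_pos: [0.4436, 0.0311, 0.3446]
ee_rot: [3.048, -0.762, -0.001]
wrist_force: [0.1, 0.2, -3.0]
finger_gap: 0.0174
grip_force: 60.3
```

>>> {"name": "send_rows", "arguments": {
  "rows": "0 0 0 0 0 -0.14 1;0 0 0 0 0 -0.28 1;0 0 0 0 0 -0.42 1;0 0 0 0 0 -0.56 1;0 0 0 0 0 -0.7 1"
}}

```text
time_s: 29.5
ee_pos: [0.4433, 0.0312, 0.3445]
ee_rot: [2.601, -1.76, -0.001]
wrist_force: [0.2, 0.7, -3.9]
finger_gap: 0.0169
grip_force: 60.3
```

>>> {"name": "send_rows", "arguments": {
  "rows": "0 0 -20 0 0 -0.14 1;0 0 -50 0 0 -0.28 1;0 0 -80 0 0 -0.42 1;0 0 -110 0 0 -0.555 1;0 0 -118 0 0 -0.565 1"
}}

```text
time_s: 30.0
ee_pos: [0.4421, 0.0308, 0.223]
ee_rot: [2.008, -2.408, -0.004]
wrist_force: [-0.9, 0.3, -4.1]
finger_gap: 0.0169
grip_force: 60.1
```

>>> {"name": "send_rows", "arguments": {
  "rows": "0 0 0 0 0 0 1;0 0 0 0 0 0 1"
}}

```text
time_s: 30.2
ee_pos: [0.4441, 0.0314, 0.2288]
ee_rot: [-2.017, 2.407, -0.002]
wrist_force: [0.9, -0.4, -4.2]
finger_gap: 0.0171
grip_force: 60.1
```

```bash
python3 - <<'E'
from h import *
c=cap('wrist');blade(c)
E
```

```text
t 30.25 ee [444.3  31.5 229.1] grasp [444.7  31.6  74.1] psi -100.1 tilt 0.16 F [ 0.7 -0.1 -2.7] gap 17.2 gf 60.1 q6 -0.7
blade top z at x=.07,.149: [20.6 20.6] lat [-0.021   0.0204]
```

>>> {"name": "send_rows", "arguments": {
  "rows": "0 0 -8 0 0 0 1;0 0 -14 0 0 0 1;0 0 -17 0 0 0 1;0 0 -17 0 0 0 1;0 0 -17 0 0 0 1"
}}

```text
time_s: 30.75
ee_pos: [0.4438, 0.0314, 0.2111]
ee_rot: [-2.015, 2.41, -0.001]
wrist_force: [-4.7, 0.0, 6.0]
finger_gap: 0.0171
grip_force: 61.6
```

```bash
python3 - <<'E'
from h import *
c=cap('wrist');blade(c)
E
```

```text
t 30.8 ee [443.9  31.4 211.1] grasp [443.9  31.4  56.1] psi -100.2 tilt 0.03 F [-3.6 -0.3  5.7] gap 17.2 gf 61.6 q6 -0.71
blade top z at x=.07,.149: [2.3 2.1] lat [-0.0281  0.0282]
```

>>> {"name": "send_rows", "arguments": {
  "rows": "0 0 0 0 0 0 0;0 0 0 0 0 0 -0.3;0 0 0 0 0 0 -0.3;0 0 35 0 0 0 -0.3;0 0 80 0 0 0 -0.3"
}}

```text
time_s: 31.3
ee_pos: [0.4431, 0.0311, 0.2889]
ee_rot: [2.011, -2.408, -0.002]
wrist_force: [0.6, 0.6, 0.6]
finger_gap: 0.0552
grip_force: 0.0
```

>>> {"name": "send_rows", "arguments": {
  "rows": "0 10 40 0 0 0.05 0;-3 50 60 0 0 0.12 0;-6 97 60 0 0 0.22 0;-9 145 60 0 0 0.32 0;-12 193 60 0 0 0.42 0"
}}

```text
time_s: 31.8
ee_pos: [0.4313, 0.2262, 0.3506]
ee_rot: [-2.475, 1.932, -0.0]
wrist_force: [1.6, 0.2, -0.6]
finger_gap: 0.0426
grip_force: 0.0
```

>>> {"name": "send_rows", "arguments": {
  "rows": "-2 48 0 0 0 0.09 0;-4 92 0 0 0 0.17 0;-4 117 0 0 0 0.203 0;-4 117 0 0 0 0.203 0;-4 117 0 0 0 0.203 0"
}}

```text
time_s: 32.3
ee_pos: [0.4277, 0.3418, 0.3496]
ee_rot: [2.655, -1.677, 0.0]
wrist_force: [-0.5, -0.0, -0.6]
finger_gap: 0.0427
grip_force: 0.0
```

```bash
python3 - <<'E'
from h import *
st();c=cap('wrist');show(c,('red',),(.3,.6,.2,.5),100)
c=cap('top');show(c,('red',),(.3,.6,-.1,.2),60)
E
```

```text
t 32.3 ee [427.7 341.8 349.6] grasp [427.6 341.6 194.6] psi -64.5 tilt 0.07 F [-0.5 -0.  -0.6] gap 42.7 gf 0.0 q6 -0.6
red [276.0, 202.3] 794 [0.4289, 0.3419, 0.0611] [0.032, 0.067] [427.0, 345.0] [13.0, 32.0] 25.4 axis 115.5
red [263.0, 245.7] 186 [0.4466, 0.053, 0.065] [0.061, 0.07] [446.0, 54.0] [112.0, 19.0] 78.8 axis 79.7
```

>>> {"name": "send_rows", "arguments": {
  "rows": "0 2 -40 0 0 0 0;0 2 -80 0 0 0 0;0 2 -120 0 0 0 0;0 2 -144 0 0 0 0;0 2 -144 0 0 0 0.3"
}}

```text
time_s: 32.9
ee_pos: [0.4271, 0.3413, 0.2024]
ee_rot: [2.649, -1.677, -0.002]
wrist_force: [0.0, 0.8, -0.4]
finger_gap: 0.0301
grip_force: 0.0
```

>>> {"name": "send_rows", "arguments": {
  "rows": "0 0 0 0 0 0 1;0 0 0 0 0 0 1;0 0 0 0 0 0 1;0 0 0 0 0 0 1"
}}

```text
time_s: 33.3
ee_pos: [0.4283, 0.3432, 0.208]
ee_rot: [-2.655, 1.677, -0.002]
wrist_force: [2.4, -4.9, 3.5]
finger_gap: 0.0128
grip_force: 60.3
```

>>> {"name": "send_rows", "arguments": {
  "rows": "6 3 0 0 0 0 1;20 9.5 0 0 0 0 1;36 17 0 0 0 0 1;52 25 0 0 0 0 1;68 32.5 0 0 0 0 1"
}}

```text
time_s: 33.8
ee_pos: [0.4967, 0.3761, 0.208]
ee_rot: [-2.655, 1.677, -0.002]
wrist_force: [-1.3, -3.9, 5.3]
finger_gap: 0.0128
grip_force: 60.7
```

>>> {"name": "send_rows", "arguments": {
  "rows": "12 5.7 0 0 0 0 1;22 10.5 0 0 0 0 1;29 14 0 0 0 0 1;33 15.7 0 0 0 0 1;33 15.7 0 0 0 0 1"
}}

```text
time_s: 34.3
ee_pos: [0.5281, 0.3913, 0.208]
ee_rot: [2.654, -1.676, -0.002]
wrist_force: [-11.8, -9.3, 11.0]
finger_gap: 0.013
grip_force: 61.5
```

```bash
python3 - <<'E'
from h import *
st();c=cap('top');show(c,('red','orange','green'),(.5,.72,.1,.43),30)
E
```

```text
t 34.3 ee [528.1 391.3 208. ] grasp [527.7 391.   53. ] psi -64.5 tilt 0.19 F [-11.8  -9.3  11. ] gap 13.0 gf 61.5 q6 -0.5
orange [195.6, 171.7] 47 [0.6986, 0.2788, 0.0347] [0.031, 0.039] [698.0, 279.0] [25.0, 20.0] 28.4 axis -154.6
orange [207.1, 194.6] 146 [0.6233, 0.2444, 0.0115] [0.006, 0.016] [631.0, 240.0] [63.0, 112.0] 62.2 axis 138.6
orange [197.9, 182.7] 98 [0.6611, 0.2711, 0.0345] [0.029, 0.038] [660.0, 270.0] [31.0, 38.0] 22.4 axis 120.8
green [230.2, 182.1] 148 [0.665, 0.1653, 0.0115] [0.006, 0.016] [684.0, 173.0] [80.0, 86.0] 25.8 axis 110.5
green [224.7, 170.0] 114 [0.7027, 0.1804, 0.0361] [0.029, 0.04] [702.0, 180.0] [35.0, 38.0] 25.7 axis 121.4
```

>>> {"name": "send_rows", "arguments": {
  "rows": "0 0 0 0 0 0 0;0 0 0 0 0 0 0;0 0 50 0 0 0 0;0 0 100 0 0 0 0;0 0 150 0 0 0 0"
}}

```text
time_s: 34.85
ee_pos: [0.5285, 0.3917, 0.3579]
ee_rot: [-2.656, 1.677, 0.0]
wrist_force: [0.4, -0.2, -0.5]
finger_gap: 0.0423
grip_force: 0.0
```

>>> {"name": "send_rows", "arguments": {
  "rows": "14 -31 0 0 0 -0.14 0;28 -62 0 0 0 -0.28 0;42 -93 0 0 0 -0.42 0;56 -124 0 0 0 -0.56 0;70 -155 0 0 0 -0.7 0"
}}

```text
time_s: 35.35
ee_pos: [0.5991, 0.2357, 0.3563]
ee_rot: [-1.912, 2.491, 0.001]
wrist_force: [0.6, 0.1, 0.2]
finger_gap: 0.0424
grip_force: 0.0
```

>>> {"name": "send_rows", "arguments": {
  "rows": "14 -31 0 0 0 -0.14 0;28 -62 0 0 0 -0.28 0;42 -93 0 0 0 -0.42 0;56 -124 0 0 0 -0.56 0;70 -155 0 0 0 -0.7 0"
}}

```text
time_s: 35.85
ee_pos: [0.6693, 0.0806, 0.3562]
ee_rot: [-0.942, 2.996, 0.001]
wrist_force: [0.8, 0.2, 0.8]
finger_gap: 0.043
grip_force: 0.0
```

>>> {"name": "send_rows", "arguments": {
  "rows": "7 -24 0 0 0 -0.138 0;7 -24 0 0 0 -0.138 0;7 -24 0 0 0 -0.138 0"
}}

```text
time_s: 36.15
ee_pos: [0.6759, 0.0574, 0.3559]
ee_rot: [-0.742, 3.052, 0.001]
wrist_force: [0.3, -0.5, 0.8]
finger_gap: 0.0429
grip_force: 0.0
```

```bash
python3 - <<'E'
from h import *
st();c=cap('wrist','w14');show(c,('yellow',),(.5,.8,-.1,.2),100)
c=cap('top');show(c,('red','orange','green'),(.5,.8,.1,.43),30)
E
```

```text
t 36.15 ee [675.9  57.4 355.9] grasp [676.   57.5 200.9] psi -152.7 tilt 0.04 F [ 0.3 -0.5  0.8] gap 42.9 gf 0.0 q6 -1.47
yellow [279.1, 196.2] 1134 [0.6722, 0.0562, 0.067] [0.062, 0.069] [684.0, 62.0] [76.0, 14.0] 29.0 axis -152.4
orange [208.8, 194.8] 136 [0.6218, 0.2373, 0.0182] [0.006, 0.015] [610.0, 202.0] [128.0, 92.0] 60.8 axis 131.1
orange [200.4, 184.7] 46 [0.6459, 0.2519, 0.0874] [0.03, 0.52] [616.0, 221.0] [130.0, 36.0] 50.0 axis 53.3
green [225.8, 172.7] 46 [0.6876, 0.1728, 0.0658] [0.03, 0.401] [651.0, 150.0] [119.0, 36.0] 32.6 axis -138.5
green [230.1, 184.6] 133 [0.6568, 0.1657, 0.0105] [0.006, 0.015] [676.0, 169.0] [61.0, 87.0] 23.3 axis 103.1
```

Now I'll descend, grip, and turn back counter-clockwise by about 1.55 rad.

>>> {"name": "send_rows", "arguments": {
  "rows": "-2 0 -40 0 0 0 0;-2 0 -80 0 0 0 0;-2 0 -120 0 0 0 0;-2 0 -140 0 0 0 0;-2 0 -140 0 0 0 0"
}}

```text
time_s: 36.75
ee_pos: [0.6723, 0.0585, 0.2117]
ee_rot: [0.743, -3.045, -0.001]
wrist_force: [-0.4, 0.4, 0.4]
finger_gap: 0.043
grip_force: 0.0
```

>>> {"name": "send_rows", "arguments": {
  "rows": "0 0 0 0 0 0 1;0 0 0 0 0 0 1;0 0 0 0 0 0 1;0 0 0 0 0 0 1"
}}

```text
time_s: 37.15
ee_pos: [0.6743, 0.058, 0.2191]
ee_rot: [-0.742, 3.048, 0.0]
wrist_force: [-0.3, 1.4, 6.5]
finger_gap: 0.0129
grip_force: 60.7
```

>>> {"name": "send_rows", "arguments": {
  "rows": "0 0 0 0 0 0.12 1;0 0 0 0 0 0.24 1;0 0 0 0 0 0.36 1;0 0 0 0 0 0.48 1;0 0 0 0 0 0.6 1"
}}

```text
time_s: 37.65
ee_pos: [0.6742, 0.0581, 0.2191]
ee_rot: [-1.616, 2.689, -0.001]
wrist_force: [-2.8, 2.7, 7.2]
finger_gap: 0.0127
grip_force: 61.0
```

>>> {"name": "send_rows", "arguments": {
  "rows": "0 0 0 0 0 0.12 1;0 0 0 0 0 0.24 1;0 0 0 0 0 0.36 1;0 0 0 0 0 0.48 1;0 0 0 0 0 0.6 1"
}}

```text
time_s: 38.15
ee_pos: [0.674, 0.0582, 0.2191]
ee_rot: [-2.34, 2.092, -0.002]
wrist_force: [-4.2, 2.3, 8.4]
finger_gap: 0.0129
grip_force: 61.1
```

>>> {"name": "send_rows", "arguments": {
  "rows": "0 0 0 0 0 0.12 1;0 0 0 0 0 0.24 1;0 0 0 0 0 0.35 1;0 0 0 0 0 0.35 1;0 0 0 0 0 0.35 1"
}}

```text
time_s: 38.65
ee_pos: [0.6738, 0.0582, 0.2191]
ee_rot: [-2.664, 1.66, -0.002]
wrist_force: [-3.8, 3.6, 8.3]
finger_gap: 0.0126
grip_force: 61.3
```

```bash
python3 - <<'E'
from h import *
st()
E
```

```text
t 38.65 ee [673.8  58.2 219.1] grasp [674.2  58.4  64.1] psi -63.9 tilt 0.16 F [-3.8  3.6  8.3] gap 12.6 gf 61.3 q6 0.08
```

Now I'll open, rise, back off the arm and check everything.

>>> {"name": "send_rows", "arguments": {
  "rows": "0 0 0 0 0 0 0;0 0 0 0 0 0 0;0 0 50 0 0 0 0;0 0 100 0 0 0 0;0 0 150 0 0 0 0"
}}

```text
time_s: 39.15
ee_pos: [0.6735, 0.0572, 0.3677]
ee_rot: [2.665, -1.662, -0.0]
wrist_force: [1.1, 1.4, 0.1]
finger_gap: 0.0427
grip_force: 0.0
```

>>> {"name": "send_rows", "arguments": {
  "rows": "-40 -15 20 0 0 0 0;-80 -45 40 0 0 0 0;-115 -80 40 0 0 0 0;-140 -120 40 0 0 0 0;-160 -165 40 0 0 0 0"
}}

```text
time_s: 39.65
ee_pos: [0.5119, -0.1085, 0.407]
ee_rot: [-2.666, 1.659, -0.002]
wrist_force: [0.6, -1.0, 0.6]
finger_gap: 0.0426
grip_force: 0.0
```

>>> {"name": "send_rows", "arguments": {
  "rows": "-10 -48 0 0 0 0 0;-20 -96 0 0 0 0 0;-20 -130 0 0 0 0 0;-20 -130 0 0 0 0 0"
}}

```text
time_s: 40.05
ee_pos: [0.4928, -0.2409, 0.4057]
ee_rot: [2.661, -1.668, -0.001]
wrist_force: [0.9, 0.6, -0.4]
finger_gap: 0.0428
grip_force: 0.0
```

```bash
python3 - <<'E'
from h import *
st();c=cap('top','t3');show(c,('yellow','red','orange','green'),(.4,.8,-.1,.45),30)
c=cap('side');cv2.imwrite('pics/s3.png',cv2.resize(c['frame'][180:330,150:350],None,fx=3.9,fy=3.9))
show(c,('yellow','red','orange','green'),(.4,.8,-.1,.45),40)
E
```

```text
t 40.05 ee [ 492.8 -240.9  405.7] grasp [ 492.6 -241.   250.7] psi -64.2 tilt 0.07 F [ 0.9  0.6 -0.4] gap 42.8 gf 0.0 q6 0.54
yellow [260.0, 176.2] 61 [0.6745, 0.0604, 0.0661] [0.062, 0.072] [678.0, 62.0] [20.0, 53.0] 25.7 axis 114.0
red [157.8, 222.9] 41 [0.5261, 0.3963, 0.0622] [0.003, 0.071] [527.0, 404.0] [45.0, 22.0] 80.5 axis 93.6
red [260.7, 245.2] 165 [0.4482, 0.0608, 0.0627] [0.059, 0.069] [449.0, 62.0] [94.0, 19.0] 79.3 axis 79.4
orange [195.6, 171.7] 47 [0.6989, 0.2789, 0.0346] [0.03, 0.039] [699.0, 278.0] [25.0, 21.0] 25.7 axis -164.4
orange [206.9, 194.7] 154 [0.6226, 0.2448, 0.012] [0.007, 0.016] [631.0, 240.0] [63.0, 112.0] 61.6 axis 136.6
orange [198.0, 182.8] 102 [0.6607, 0.2707, 0.0346] [0.03, 0.038] [660.0, 270.0] [31.0, 38.0] 23.4 axis 115.4
green [222.9, 158.8] 35 [0.7416, 0.1865, 0.034] [0.03, 0.038] [742.0, 187.0] [24.0, 15.0] 25.8 axis -154.3
green [216.8, 161.5] 31 [0.7324, 0.2072, 0.0344] [0.029, 0.039] [732.0, 207.0] [25.0, 12.0] 25.4 axis -152.0
green [230.4, 182.1] 146 [0.6654, 0.1645, 0.0116] [0.006, 0.016] [684.0, 173.0] [80.0, 86.0] 25.7 axis 110.5
gre
[... 590 characters left out ...]
.019] [615.0, 243.0] [18.0, 84.0] 23.3 axis 114.3
orange [221.4, 256.4] 65 [0.6923, 0.2761, 0.0338] [0.029, 0.039] [692.0, 276.0] [39.0, 30.0] 21.8 axis -157.0
orange [232.4, 256.4] 47 [0.6554, 0.2656, 0.0333] [0.027, 0.039] [655.0, 266.0] [20.0, 47.0] 27.0 axis 118.1
green [310.9, 222.4] 475 [0.4357, 0.0004, 0.0005] [-0.006, 0.007] [437.0, -8.0] [284.0, 87.0] 79.4 axis 79.6
green [242.4, 237.9] 72 [0.6571, 0.1555, 0.011] [0.004, 0.018] [658.0, 154.0] [17.0, 88.0] 24.7 axis 113.5
green [219.0, 235.1] 45 [0.7353, 0.1841, 0.0332] [0.029, 0.038] [736.0, 183.0] [38.0, 25.0] 29.9 axis -156.0
green [229.7, 235.4] 45 [0.698, 0.1751, 0.0331] [0.027, 0.038] [698.0, 175.0] [21.0, 38.0] 26.0 axis 116.6
```

View pics/s3.png

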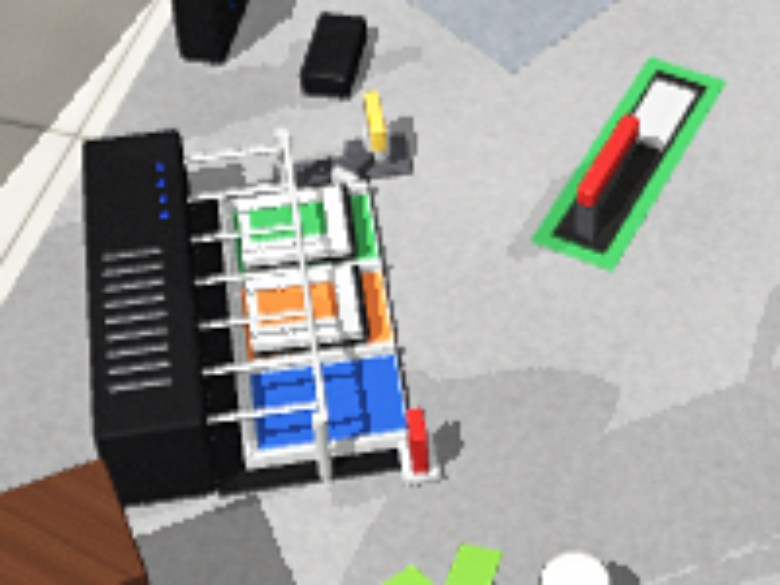

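The crop shows the tray home, with the pull at (415,440). Both drives lie flat in their lanes, the knob is across at (375,120), and the lifter stands on its mat. Handing in.

```bash
python3 -c "
from rig import *
print(job_done())"
```

```text
the job is handed in; nothing more can be done
None
```

The job is handed in, with no verdict returned: my last camera check showed the orange and green drives flat in their lanes (no blue drive was present), the tray home, the knob back across at locked, and the lifter standing on its mat.

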